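# Pack marble slabs in a sprung caddy with a cork sheet between

## Task

Pack the marble serving slabs for carrying: slide the cork sheet off the caddy's low front ledge so that it drops flat onto the slab already in the pocket, then slide the second slab off the high left ledge onto the cork, pushing back the sprung stop, and get its trailing edge down behind the ledge so that the stop holds it there, flat and square over the pocket. Work gently: do not ram the sprung stop to the end of its travel, and leave the other things on the worktop alone.

Things in the scene. Friction and masses are not known exactly. Their poses are not given: they have to be found in the camera images.
- caddy: Fixed wooden caddy; its frame is used for all numbers here (mm). Origin: centre of the pocket, on the worktop; x about away from the robot, y to the robot's left, z up; yaw within 0.15 rad. Pocket x -52..52, y -76.5..76.5, floor z 10. Back fence: face x 52, top z 62, y -148..277 (runs along the left ledge too). Low wall on the pocket's right: y -88..-76.5, top z 30.
- front_ledge (a point): Middle of the front edge of the low front ledge's top at x -166, y -16, z 27 in the caddy's frame. The ledge: top z 27, x -166..-52, y -111..78; at its left end stands a guide wall: face y 75, top z 45, x -167..-67. The sheet on it goes into the pocket towards +x.
- left_ledge (a point): Middle of the left end of the high left ledge's top, at x 0, y 277, z 37 in the caddy's frame. The ledge: top z 37, y 76.5..277, x -67..52; the step at y 76.5 bounds the pocket. The slab on it goes into the pocket towards -y.
- stop (a joint): Travel of the sprung stop (m), a steel bar with rubber face over the low right wall, pushed towards -y: 0 at rest (face y -70), 0.016 at its end. 88 mm along x, z 35..53; end board behind it, top z 58. About 5 N starts it, 0.6 N more per mm. A 150 mm slab fits between it and the left ledge's step when it is pressed back 3.5 mm or more; keep it below 13.5 mm.
- stop_face (a point): Middle of the sprung stop's rubber face, z 44 above the worktop; moves with the stop.
- slab_low: Marble slab 100x150x14 mm (x, y, z), about 0.5 kg, lying loose in the pocket, top z 24. Origin: centre of its underside.
- cork: Rigid cork sheet 100x146x8 mm (x, y, z), about 60 g, at first on the front ledge, 5 to 25 mm clear of the guide wall and slightly turned. Origin: centre of its underside. It fits the pocket when squared against the guide wall and pushed towards +x as far as the back fence; it then drops 3 mm on to the lower slab (underside z 24).
- slab_top: Marble slab 100x150x14 mm (x, y, z), about 0.5 kg, on the left ledge, up to 25 mm short of the back fence, slightly turned; it takes up to about 9 N to slide. Origin: centre of its underside (z 32 when home). Pushed along the fence it meets the stop just before it leaves the ledge; its end must then come down 5 mm. Fingers pushing hold it up by friction and can carry it down with them; let go without that, its edge stays caught on the step.
- mug: white mug with green stripes, 84x123x91 mm; bystander, origin at the centre of its underside
- espresso: espresso cup, 62x92x51 mm; bystander, origin at the centre of its underside
- tumbler: clear tumbler, 81x81x91 mm; bystander, origin at the centre of its underside
- salt: salt shaker, 44x44x90 mm; bystander, origin at the centre of its underside
- candle: glass jar candle, 76x76x90 mm; bystander, origin at the centre of its underside
- pepper: dark wooden pepper mill, 58x58x160 mm; bystander, origin at the centre of its underside
Not all that is in view belongs to the job. Of the things shaped like the cork, the cork one is meant.

How it is judged (in metres and radians):
On the way, in this order (a step that is already met when the one before it is completed fails the run):
1. the cork sheet lies flat in the pocket on the lower slab, the second slab still on its ledge (z of cork in the frame of caddy between 0.022 and 0.026 m and x of cork in the frame of caddy between -0.006 and 0.006 m and y of cork in the frame of caddy between -0.006 and 0.006 m and angle between the x axis of cork and the x axis of caddy, either way round below 0.06 rad and angle between cork's own z axis and vertical below 0.02 rad and y of slab_top in the frame of caddy above 0.14 m), for 0.2 s.
2. the second slab lies flat on the cork, down behind the ledge and held by the sprung stop (z of slab_top in the frame of caddy between 0.03 and 0.034 m and x of slab_top in the frame of caddy between -0.008 and 0.008 m and y of slab_top in the frame of caddy between -0.006 and 0.006 m and angle between the x axis of slab_top and the x axis of caddy, either way round below 0.06 rad and angle between slab_top's own z axis and vertical below 0.02 rad and value of joint stop above 0.002 m), for 0.2 s.
At the end, for the whole second after the job is handed in: Slab, cork, slab lie flat (under 0.02 rad) in the pocket, heights within 2 mm; cork within 6 mm of its centre in x and y, upper slab within 8 mm in x, 6 mm in y, each turned under 0.06 rad from the caddy; the slab presses the stop back 2 to 8 mm; both at rest (all of step 2 and z of slab_low in the frame of caddy between 0.008 and 0.012 m and z of cork in the frame of caddy between 0.022 and 0.026 m and x of cork in the frame of caddy between -0.006 and 0.006 m and y of cork in the frame of caddy between -0.006 and 0.006 m and angle between the x axis of cork and the x axis of caddy, either way round below 0.06 rad and angle between cork's own z axis and vertical below 0.02 rad and value of joint stop below 0.008 m and linear speed of each of slab_top, cork below 0.01 m/s); the robot touches nothing.
It fails at once if the sprung stop is rammed to the end of its travel (over 13.5 mm) (value of joint stop above 0.0135 m).
It fails at once if another thing on the worktop is displaced by more than 30 mm (distance of any of mug, espresso, tumbler, salt, candle, pepper from where it was at the start of the episode above 0.03 m).
It also fails if it takes over 72 s, if anything falls off the work surface, if the arm or the gripper's body presses on something with over 40 N, if the wrist force passes 120 N, or if a joint passes its speed limit or range.

## Robot

A 6-joint arm with a two-finger parallel gripper is mounted at the origin on a cart in front of the work surface, level with it; the furniture and walls round the work are solid. World frame = base frame: x ahead of the robot, y to its left, z up, the work surface at z = 0. Lengths are in mm, angles in rad, forces in N, time in s.
With the tool pointing down it reaches from about 275 to 1000 mm from the base axis. Payload 8.4 kg.
Tool frame: the origin (TCP) lies at the very end of the fingers, on their centre line; the grasp point (between the pads) lies robot.grasp_offset behind it (robot.grasp_offset is the distance from the TCP to the grasp point, in mm); z points along the fingers, y is the direction in which the jaws open and shut (so a half turn about z gives the same grasp; the last joint's range is limited). The gripper opens to 85 mm and grips with 20 to 120 N. Pads are 22 mm wide; open, the fingers measure 114 mm over their backs; the gripper's body (76 mm by 85 mm) begins 54 mm behind the grasp point. The pads swing forward as they close: fully open they stand 13 mm farther back than shut.
Start: joints at [1.133, 0.353, 1.633, -0, 1.155, -0.002], TCP at [263.834, 566.586, 231.281] pointing down, gripper open.
Joint ranges: [-2.63, 2.63], [-0.92, 2.1], [0.06, 2.66], [-1.3, 4.44], [0, 2.69], [-3.02, 3.02]. Speed limits (rad/s): [2.22, 2.22, 2.79, 3.14, 3.14, 3.14].

## Interface

Orientations are given as a 3x3 rotation matrix whose columns are the frame's x, y, z axes.
In Python, from station import read_state, vision, order, robot gives the robot as it stands.
- The arm moves only by the tool play_rows, never from a script. Its argument "deltas" is a list that holds one entry, the list of rows, each a list of 6 numbers: the shift along the tool's x, y, z each as a share of 60 cm, from -1 to 1, then the turn, a rotation vector about the tool's x, y, z each as a share of 60 degrees, from -1 to 1. A call has 1 to 10 rows; each row is the pose to reach, as a shift and turn from the pose commanded when the call began, along the tool's axes at that moment; what a row does not reach only later rows make up. A row lasts 1/10 s, in which the tool goes at most 50 mm and 8.59 degrees, less where a joint would pass 70% of its speed; a pose out of reach is approached as far as the arm can. A call with a number of a shift or a turn outside -1 to 1 is refused whole. A call with a gripper value outside its range is refused whole. "claw" is the opening, from -1 (shut) to 1 (fully open), so that 0 is half open, set as the call begins (left out, the last holds). The fingers move at their own pace and stop on an object; "squeeze" is the grip in N (left out, the last holds). Time passes only in rows, so rows that repeat a pose let the fingers close. It gives the time, the measured TCP pose, the force and the opening at its end, in the units of the state.
- read_state(): the state, without advancing time (a new reading comes with each control period).
- vision.capture(name): name is "side" or "top"; returns the picture (400x640x3 uint8, red, green, blue); there is no depth.
- vision.camera_info(name): a dict with "fx", "fy", "cx", "cy" (pixels), "k1" (the pictures are not rectified: a ray, as slopes to the right and down, at radius r is drawn at 1 + k1 r^2 times it, then the intrinsics apply), "R" (3x3) and "t" (3): a world point X has camera coordinates R X + t. Camera axes: x right, y down, z forward; pixel columns grow to the right and rows downward; lengths in mm; the calibration is good to about 2 mm. A picture is of the moment at which its call begins. camera_info takes no time and is no camera call.
- order.finish_job(): hands the job in, once; it reports no verdict.
The state is a dict: "time": time; "joints": joint angles; "qvel": joint speeds; "effort": joint torques, N m; "tool_pos": TCP position; "eef_rot": TCP orientation; "contact_force": force on the tool from outside, world axes, zero at the start; "ft_torque": the same for the moment, N m; "width": finger opening in mm.
Only numpy, scipy, OpenCV 4.12 (cv2) and the standard library are available. Lean on these libraries where they do the work, as an engineer would, in place of code of your own. Each camera call takes 0.05 s, during which the arm holds its last target.

## Working session

There is one attempt and no reset: what is moved stays moved. The work goes in short steps, Python scripts to look and compute and a tool call to move; the robot and the scene stay as the last step left them, time stands still between calls to the robot, and variables do not carry over. Pictures are saved under pics/ and viewed, and the job is handed in when it is done.

Besides the shell and the picture viewer there is one more tool, called after ">>>" in YAML: its name, and indented under it one key for each argument. play_rows: Moves the arm, as the interface text tells. Its arguments: {"type":"object","properties":{"deltas":{"type":"array","items":{"type":"array","items":{"type":"array","items":{"type":"number"}}}},"claw":{"type":"number"},"squeeze":{"type":"number"}},"required":["deltas"]}

```bash
ls; mkdir -p pics; python3 - <<'E'
from station import read_state, vision, order, robot
import cv2
s=read_state();print({k:s[k] for k in('time','tool_pos','eef_rot','width','contact_force')})
print([a for a in dir(robot) if a[0]!='_'],robot.grasp_offset)
for n in('top','side'):
    print(n,vision.camera_info(n))
    im=vision.capture(n);cv2.imwrite(f'pics/{n}0.png',im[:,:,::-1])
E
```

```text
pics
{'time': 0.0, 'tool_pos': array([263.62932606, 566.14122863, 230.54551907]), 'eef_rot': array([[-9.06539920e-01,  4.22119645e-01, -6.14587363e-04],
       [ 4.22120093e-01,  9.06538970e-01, -1.31259330e-03],
       [ 3.07597562e-06, -1.44934790e-03, -9.99998950e-01]]), 'width': 85.26871705329684, 'contact_force': array([0.10984889, 0.36313146, 0.26994824])}
['IKError', 'grasp_offset'] 18.700000000000003
top {'fx': 501.2529896218695, 'fy': 501.2529896218695, 'cx': 328.4179383895769, 'cy': 194.96220418736598, 'k1': -0.16144671379893027, 'R': array([[-0.42999046, -0.90280717, -0.00688597],
       [-0.70324214,  0.33970486, -0.62454072],
       [ 0.56617904, -0.26370404, -0.78096189]]), 't': array([ 163.52173545,  454.51445835, 1688.05454497])}
side {'fx': 486.9109813066694, 'fy': 486.9109813066694, 'cx': 324.328946653511, 'cy': 201.9537765023857, 'k1': -0.03545775638229955, 'R': array([[ 0.98305711, -0.18319363,  0.00623051],
       [-0.10409847, -0.58594721, -0.8036351 ],
       [ 0.15087158,  0.78937061, -0.59508975]]), 't': array([-530.32992662,   60.10260698, 1812.18351899])}
```

View pics/top0.png

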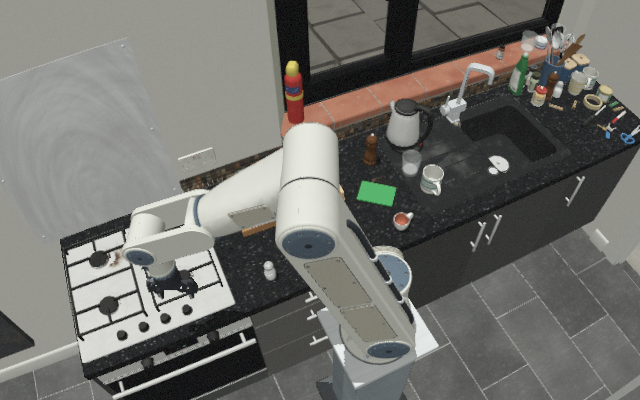

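View pics/side0.png

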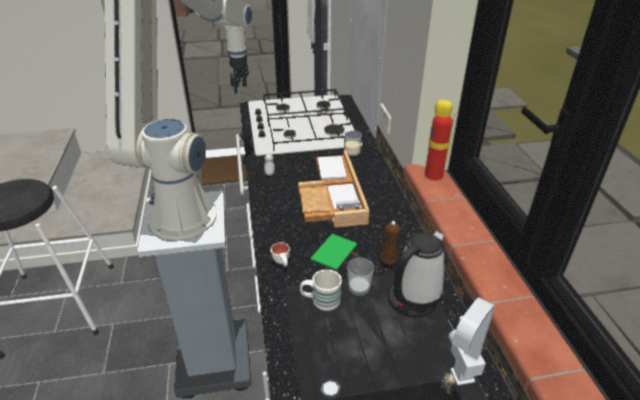

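```bash
cat > h.py <<'E'
import numpy as np, cv2
from station import read_state, vision, order, robot
def cam(n):
    c=vision.camera_info(n); return c
def proj(n,X):
    c=cam(n); X=np.atleast_2d(X).astype(float)
    p=X@np.array(c['R']).T+np.array(c['t']); s=p[:,:2]/p[:,2:]
    r2=(s**2).sum(1,keepdims=True); s=s*(1+c['k1']*r2)
    return s*[c['fx'],c['fy']]+[c['cx'],c['cy']]
def unproj(n,uv,z):
    c=cam(n); d=(np.atleast_2d(uv).astype(float)-[c['cx'],c['cy']])/[c['fx'],c['fy']]
    s=d.copy()
    for _ in range(20): s=d/(1+c['k1']*(s**2).sum(1,keepdims=True))
    ray=np.c_[s,np.ones(len(s))]@np.array(c['R'])
    o=-np.array(c['R']).T@np.array(c['t'])
    return o+ray*((np.broadcast_to(z,len(s))-o[2])/ray[:,2])[:,None]
def crop(im,u0,v0,u1,v1,k,name,grid=10):
    c=cv2.resize(im[v0:v1,u0:u1],None,fx=k,fy=k,interpolation=cv2.INTER_CUBIC)[:,:,::-1].copy()
    for u in range(u0-u0%-grid if 0 else ((u0+grid-1)//grid)*grid,u1,grid):
        cv2.putText(c,str(u),((u-u0)*k,9),0,.33,(0,0,255),1); cv2.line(c,((u-u0)*k,10),((u-u0)*k,16),(0,0,255),1)
    for v in range(((v0+grid-1)//grid)*grid,v1,grid):
        cv2.putText(c,str(v),(0,(v-v0)*k+4),0,.33,(0,0,255),1); cv2.line(c,(22,(v-v0)*k),(28,(v-v0)*k),(0,0,255),1)
    cv2.imwrite(name,c)
def cfr(P,c,yaw): # caddy->world
    P=np.atleast_2d(P).astype(float);co,si=np.cos(yaw),np.sin(yaw)
    return np.c_[c[0]+co*P[:,0]-si*P[:,1],c[1]+si*P[:,0]+co*P[:,1],P[:,2]]
E
python3 - <<'E'
from h import *
im=cv2.imread('pics/side0.png')[:,:,::-1]
crop(im,285,145,385,235,8,'pics/side0c.png')
E
```

```text
(no output)
```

View pics/side0c.png

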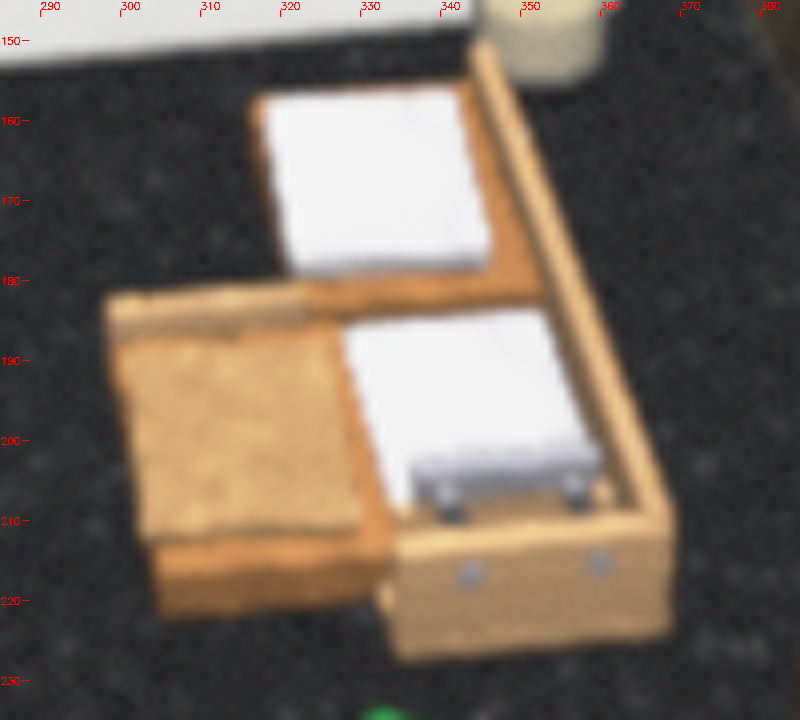

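```bash
python3 - <<'E'
from h import *
from scipy.optimize import least_squares
P=np.array([[-67,277,37],[-166,-111,27],[-166,-111,0],[52,277,62],[-167,75,45]])
uv=np.array([[316.5,157],[303.7,213.5],[305.3,222],[344,150.5],[299.5,186.3]])
f=lambda q:(proj('side',cfr(P,q[:2]*100,q[2]))-uv).ravel()
r=least_squares(f,[5,0,0],loss='soft_l1');print(r.x);print(f(r.x).reshape(-1,2).round(1))
q=r.x
for n,P in dict(fenceR=[52,-148,62],stopT=[44,-70,53],stopF=[-44,-70,53],cork0=[0,0,32]).items(): print(n,proj('side',cfr(P,q[:2]*100,q[2])),proj('top',cfr(P,q[:2]*100,q[2])))
E
```

```text
[ 6.16556401  0.02804886 -0.03222152]
[[ 0.2  0.2]
 [ 1.   2.7]
 [-0.5 -0.1]
 [ 0.1 -0.3]
 [-0.8 -2.6]]
fenceR [[365.67809019 209.47699474]] [[330.90838567 170.36044306]]
stopT [[358.90795777 199.0651557 ]] [[314.15655699 179.02210402]]
stopF [[335.78646693 201.057937  ]] [[322.6849222  194.45897343]]
cork0 [[343.78623453 193.8476714 ]] [[302.42609271 195.43388116]]
```

```bash
python3 - <<'E'
from h import *
for n in('top','side'):
    c=cam(n);print(n,-np.array(c['R']).T@np.array(c['t']))
for P in [[0,0,500],[0,0,200],[0,0,0],[263,566,231],[263,566,400],[280,-200,300],[200,-400,300],[300,0,300],[300,0,600],[500,0,30]]: print(P,proj('top',P).round(),proj('side',P).round())
uv=np.array([[420,305],[391,262],[352,285],[327,300],[281,262]]);print(unproj('side',uv,0).round())
E
```

```text
top [-565.7945878   438.37463668 1603.29506328]
side [  254.19419457 -1492.4205176   1130.01662422]
[0, 0, 500] [[390. 250.]] [[156.  93.]]
[0, 0, 200] [[381. 302.]] [[173. 173.]]
[0, 0, 0] [[376. 328.]] [[182. 218.]]
[263, 566, 231] [[178. 298.]] [[240.  93.]]
[263, 566, 400] [[163. 271.]] [[237.  56.]]
[280, -200, 300] [[395. 196.]] [[255. 172.]]
[200, -400, 300] [[458. 192.]] [[231. 214.]]
[300, 0, 300] [[338. 212.]] [[257. 140.]]
[300, 0, 600] [[339. 148.]] [[249.  55.]]
[500, 0, 30] [[315. 217.]] [[314. 198.]]
[[ 731. -563.    0.]
 [ 699. -365.    0.]
 [ 546. -444.    0.]
 [ 456. -492.    0.]
 [ 336. -300.    0.]]
```

```bash
cat >> h.py <<'E'
from scipy.spatial.transform import Rotation as Rn
def Rdown(a): # tool y axis at world angle a (rad), z down
    y=np.array([np.cos(a),np.sin(a),0]);z=np.array([0,0,-1.]);return np.c_[np.cross(y,z),y,z]
def go(T,a=None,Rt=None,n=1):
    s=read_state();R=np.array(s['eef_rot']);p=np.array(s['tool_pos'])
    if Rt is None: Rt=R if a is None else Rdown(a)
    d=R.T@(np.array(T,float)-p)/600
    w=Rn.from_matrix(R.T@Rt).as_rotvec()/(np.pi/3)
    print('pos',p.round(1),'dist',np.linalg.norm(d*600).round(1),'turn',np.linalg.norm(w*60).round(1))
    for i in range(1,n+1): print((d*i/n).round(4).tolist(),(w*i/n).round(4).tolist())
E
python3 - <<'E'
from h import *
go([400,100,330],np.radians(6))
E
```

```text
pos [263.7 566.2 230.6] dist 495.8 turn 59.0
[-0.534, -0.6087, -0.1648] [-0.0011, 0.0006, 0.9838]
```

>>> play_rows:
  deltas:
    - [[-0.534,-0.609,-0.165,-0.001,0.0,0.984],[-0.534,-0.609,-0.165,-0.001,0.0,0.984],[-0.534,-0.609,-0.165,-0.001,0.0,0.984],[-0.534,-0.609,-0.165,-0.001,0.0,0.984],[-0.534,-0.609,-0.165,-0.001,0.0,0.984],[-0.534,-0.609,-0.165,-0.001,0.0,0.984],[-0.534,-0.609,-0.165,-0.001,0.0,0.984],[-0.534,-0.609,-0.165,-0.001,0.0,0.984],[-0.534,-0.609,-0.165,-0.001,0.0,0.984],[-0.534,-0.609,-0.165,-0.001,0.0,0.984]]
  claw: -0.1

```text
time: 1.1
tool_pos: [400.0, 98.0, 330.8]
eef_rot: [[-0.104, 0.995, 0.001], [0.995, 0.104, 0.001], [0.0, 0.001, -1.0]]
contact_force: [1.1, 1.1, -0.1]
width: 38.8
```

```bash
python3 - <<'E'
from h import *
go([300,-320,350],np.radians(-2))
print(read_state()['width'])
E
```

```text
pos [400.   98.  330.8] dist 430.2 turn 8.0
[-0.6754, -0.2384, -0.0327] [0.0012, -0.0005, 0.1332]
38.75405941652966
```

>>> play_rows:
  deltas:
    - [[-0.675,-0.238,-0.033,0.001,0.0,0.133],[-0.675,-0.238,-0.033,0.001,0.0,0.133],[-0.675,-0.238,-0.033,0.001,0.0,0.133],[-0.675,-0.238,-0.033,0.001,0.0,0.133],[-0.675,-0.238,-0.033,0.001,0.0,0.133],[-0.675,-0.238,-0.033,0.001,0.0,0.133],[-0.675,-0.238,-0.033,0.001,0.0,0.133],[-0.675,-0.238,-0.033,0.001,0.0,0.133],[-0.675,-0.238,-0.033,0.001,0.0,0.133]]

```text
time: 2.0
tool_pos: [298.9, -320.5, 349.8]
eef_rot: [[0.037, 0.999, -0.0], [0.999, -0.037, -0.0], [-0.0, -0.0, -1.0]]
contact_force: [0.7, -0.4, -0.1]
width: 38.5
```

```bash
python3 - <<'E'
from h import *
im=vision.capture('top');cv2.imwrite('pics/top1.png',im[:,:,::-1])
crop(im,255,155,365,245,7,'pics/top1c.png')
E
```

```text
(no output)
```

View pics/top1c.png

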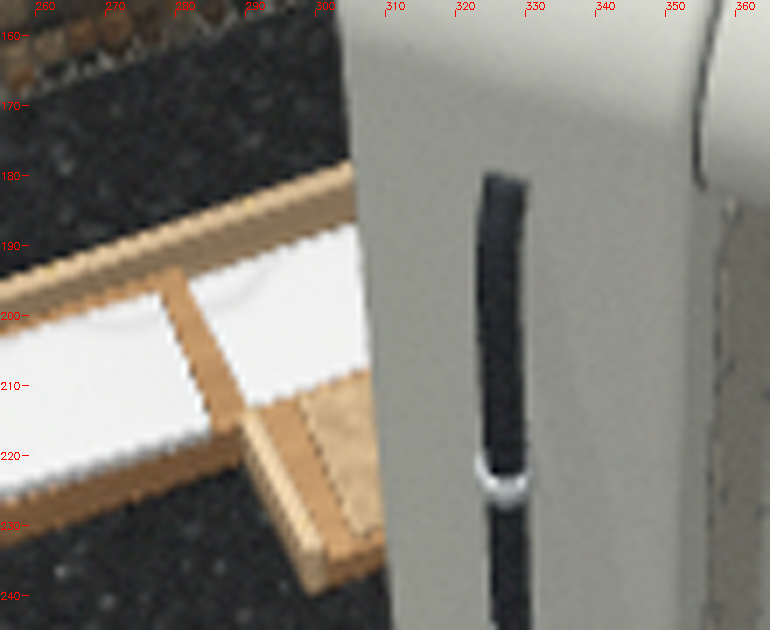

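```bash
python3 - <<'E'
from h import *
im=cv2.imread('pics/top1.png')[:,:,::-1]
crop(im,225,170,315,245,8,'pics/top1d.png')
E
```

```text
(no output)
```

View pics/top1d.png

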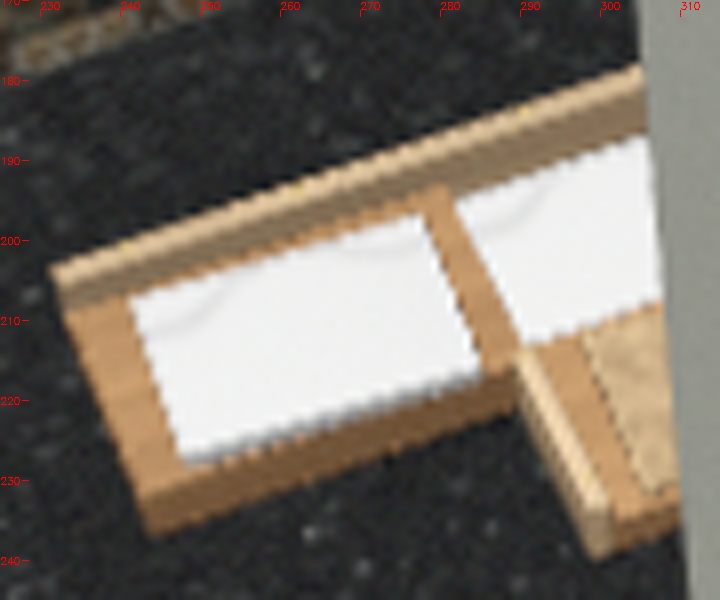

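```bash
python3 - <<'E'
from h import *
from scipy.optimize import least_squares
Ps=np.array([[-67,277,37],[-166,-111,0],[52,277,62],[-167,75,45],[-166,-111,27],[52,-148,62]])
us=np.array([[316.5,157],[305.3,222],[344,150.5],[299.5,185.5],[303.7,214],[365,209]])
Pt=np.array([[-67,277,37],[-67,277,0],[52,277,37],[52,76.5,37],[-167,75,45],[52,277,62]])
ut=np.array([[242,232],[243.2,237.3],[233,209],[280.8,193.8],[301,234.5],[232.3,205]])
def f(q,w=0): 
    a=proj('side',cfr(Ps,q[:2]*100,q[2]))-us; b=proj('top',cfr(Pt,q[:2]*100,q[2]))-ut
    return [a,b] if w else np.r_[a.ravel(),b.ravel()]
r=least_squares(f,[6.17,0,0],loss='soft_l1');print(r.x);a,b=f(r.x,1);print(np.c_[a,b].round(1))
for m,PP,uu in(('side',Ps,us),('top',Pt,ut)):
    g=lambda q:(proj(m,cfr(PP,q[:2]*100,q[2]))-uu).ravel()
    print(m,least_squares(g,[6.17,0,0],loss='soft_l1').x)
q=r.x
np.save('q.npy',q)
def inv(X):
    c,s=np.cos(q[2]),np.sin(q[2]);d=X[:,:2]-q[:2]*100;return np.c_[c*d[:,0]+s*d[:,1],-s*d[:,0]+c*d[:,1]].round(1)
# slab top corners (z 51): top px, side px
print('slab top',inv(unproj('top',[[241,207],[277,197],[284.5,216.5],[247,227.5]],51)))
print('slab side',inv(unproj('side',[[317.3,157.5],[341.5,156.5],[345.5,175.5],[321,178.5]],51)))
print('cork side',inv(unproj('side',[[299.8,188.5],[326,186],[329.5,209.5],[302.5,211.5]],35)))
print('cork top',inv(unproj('top',[[298,212.5],[306,231.5]],35)))
print('low side',inv(unproj('side',[[327.5,185.3],[352,183.5]],24)))
E
```

```text
[ 6.12919873  0.03469616 -0.02407012]
[[-1.1  0.3  0.  -0.6]
 [-1.2  0.1  0.2 -0.5]
 [-1.3 -0.3 -0.3 -0.4]
 [-1.8 -1.6 -0.7 -1.5]
 [ 0.3  2.4 -0.1 -2.5]
 [-0.   0.4 -0.6 -0.2]]
side [ 6.16068938  0.03877222 -0.03409082]
top [ 6.02627249  0.03827648 -0.05071709]
slab top [[ 35.2 245.9]
 [ 23.6  99.3]
 [-78.2 106.4]
 [-67.8 255.2]]
slab side [[-62.5 251.2]
 [ 40.8 243.9]
 [ 29.1  97. ]
 [-71.7  90.3]]
cork side [[-161.    56.8]
 [ -56.6   58.3]
 [ -68.6  -94.6]
 [-168.9  -91.5]]
cork top [[ -70.4   48.2]
 [-166.3   54.2]]
low side [[-47.2  78. ]
 [ 52.4  75.7]]
```

```bash
python3 - <<'E'
from h import *
from scipy.optimize import least_squares
Ps=np.array([[-67,277,37],[-166,-111,0],[52,277,62],[-167,75,45],[-166,-111,27],[52,-148,62],[52,76.5,37]])
us=np.array([[316.5,157],[305,222],[343.5,150.5],[298.5,184],[304.5,217],[365,209],[353,182]])
Pt=np.array([[-67,277,37],[-67,277,0],[52,277,37],[52,76.5,37],[-167,75,45],[52,277,62]])
ut=np.array([[242,231.5],[243.2,237],[233,209],[280.5,193.4],[300.5,232],[232.3,204.7]])
def f(q,w=0): 
    a=proj('side',cfr(Ps,q[:2]*100,q[2]))-us; b=proj('top',cfr(Pt,q[:2]*100,q[2]))-ut
    return [a,b] if w else np.r_[a.ravel(),b.ravel()]
r=least_squares(f,[6.17,0,0],loss='soft_l1');print(r.x);a,b=f(r.x,1);print(a.round(1));print(b.round(1))
for m,PP,uu in(('side',Ps,us),('top',Pt,ut)):
    g=lambda q:(proj(m,cfr(PP,q[:2]*100,q[2]))-uu).ravel()
    z=least_squares(g,[6.17,0,0],loss='soft_l1').x;print(m,z,g(z).round(1))
q=r.x
np.save('q.npy',q)
def inv(X):
    c,s=np.cos(q[2]),np.sin(q[2]);d=X[:,:2]-q[:2]*100;return np.c_[c*d[:,0]+s*d[:,1],-s*d[:,0]+c*d[:,1]].round(1)
print('slab top',inv(unproj('top',[[241,207],[277,197],[284.5,216.5],[247,227.5]],51)))
print('slab side',inv(unproj('side',[[317.3,157.5],[341.5,156.5],[345.5,175.5],[321,178.5]],51)))
print('cork side',inv(unproj('side',[[299.8,188.5],[326,186],[329.5,209.5],[302.5,211.5]],35)))
print('cork top',inv(unproj('top',[[298,212.5],[306,231.5]],35)))
print('low side',inv(unproj('side',[[327.5,185.3],[352,183.5]],24)))
def draw(n,fn,box,k,out):
    im=cv2.imread(fn);u0,v0,u1,v1=box
    im=cv2.resize(im[v0:v1,u0:u1],None,fx=k,fy=k,interpolation=cv2.INTER_CUBIC)
    L=[[[-166,-111,27],[-166,78,27]],[[-166,-111,27],[-52,-111,27]],[[-166,-111,0],[-52,-111,0]],[[-167,75,45],[-67,75,45]],[[-67,277,37],[-67,76.5,37],[52,76.5,37],[52,277,37],[-67,277,37]],[[52,277,62],[52,-148,62]]]
    for l in L:
        p=proj(n,cfr(l,q[:2]*100,q[2])); p=((p-[u0,v0]+.5)*k).astype(int)
        cv2.polylines(im,[p.reshape(-1,1,2)],False,(0,0,255),1)
    cv2.imwrite(out,im)
draw('side','pics/side0.png',(290,145,375,230),7,'pics/ds.png')
draw('top','pics/top1.png',(225,170,315,245),7,'pics/dt.png')
E
python3 -c "
import cv2,numpy as np
a=cv2.imread('pics/ds.png');b=cv2.imread('pics/dt.png');a=cv2.resize(a,(525,525));b=cv2.resize(b,(630,525))
"
```

```text
[ 6.14244932  0.02820196 -0.02395429]
[[-0.8  0.3]
 [-0.5  0.2]
 [-0.5 -0.3]
 [-0.5 -0. ]
 [-0.1 -0.5]
 [ 0.4  0.4]
 [-0.7 -1.2]]
[[ 0.1 -0.5]
 [ 0.2 -0.5]
 [-0.2 -0.7]
 [-0.3 -1.4]
 [ 0.4 -0.3]
 [-0.5 -0.2]]
side [ 6.15326092  0.01472492 -0.02999872] [-0.1  0.4 -0.4  0.2  0.2 -0.2 -0.1  0.   0.  -0.5  0.5  0.7 -0.2 -1. ]
top [ 6.09700722  0.03425307 -0.03297043] [-0.   0.   0.1 -0.  -0.1 -0.3 -0.  -0.7  0.3  0.7 -0.4  0.2]
slab top [[ 33.9 246.5]
 [ 22.2  99.9]
 [-79.5 107. ]
 [-69.2 255.8]]
slab side [[-63.8 251.8]
 [ 39.4 244.5]
 [ 27.8  97.6]
 [-73.   91. ]]
cork side [[-162.4   57.4]
 [ -57.9   59. ]
 [ -70.   -93.9]
 [-170.2  -90.8]]
cork top [[ -71.7   48.9]
 [-167.6   54.8]]
low side [[-48.5  78.6]
 [ 51.1  76.4]]
```

View pics/ds.png

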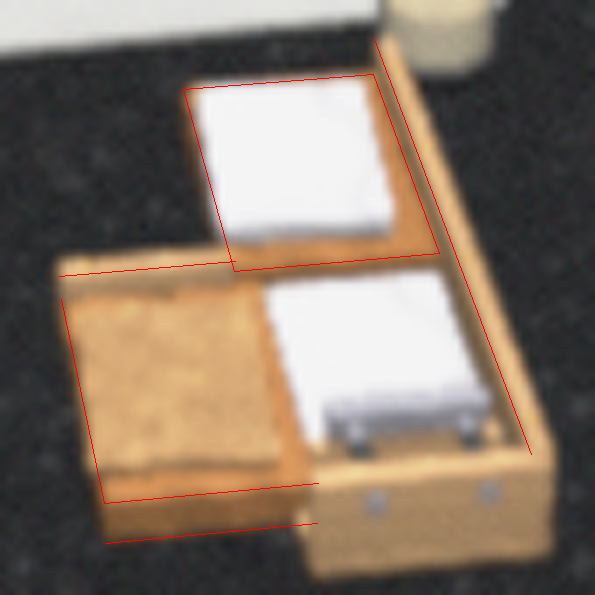

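View pics/dt.png

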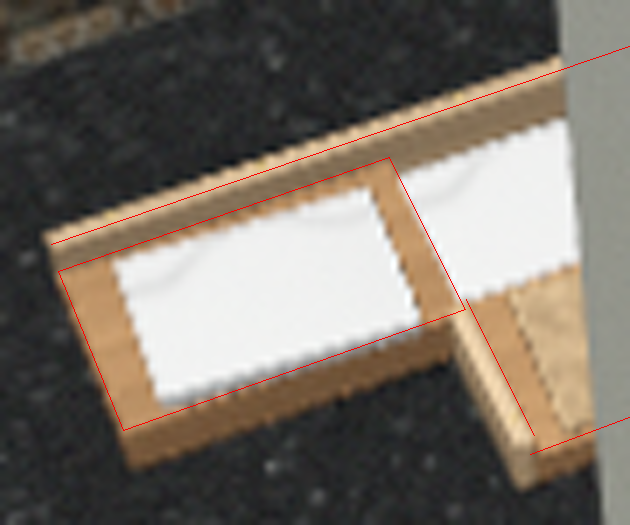

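```bash
cat >> h.py <<'E'
C=np.array([613,2.5]);YAW=-0.031
def W(x,y,z): return cfr([x,y,z],C,YAW)[0]
def Cd(p):
    c,s=np.cos(YAW),np.sin(YAW);d=np.array(p)[:2]-C;return np.array([c*d[0]+s*d[1],-s*d[0]+c*d[1],p[2]]).round(1)
E
python3 - <<'E'
from h import *
print(W(-116,-128,120));go(W(-116,-128,120),YAW)
E
```

```text
[ 493.08836905 -121.84307686  120.        ]
pos [ 298.7 -323.1  349.8] dist 362.1 turn 0.4
[0.3481, 0.3117, 0.382] [-0.0009, 0.0021, -0.0057]
```

>>> play_rows:
  deltas:
    - [[0.348,0.312,0.382,-0.001,0.002,-0.006],[0.348,0.312,0.382,-0.001,0.002,-0.006],[0.348,0.312,0.382,-0.001,0.002,-0.006],[0.348,0.312,0.382,-0.001,0.002,-0.006],[0.348,0.312,0.382,-0.001,0.002,-0.006],[0.348,0.312,0.382,-0.001,0.002,-0.006],[0.348,0.312,0.382,-0.001,0.002,-0.006],[0.348,0.312,0.382,-0.001,0.002,-0.006],[0.348,0.312,0.45,-0.001,0.002,-0.006],[0.348,0.312,0.52,-0.001,0.002,-0.006]]

```text
time: 3.05
tool_pos: [495.7, -115.2, 37.6]
eef_rot: [[0.027, 1.0, 0.003], [1.0, -0.027, 0.002], [0.002, 0.003, -1.0]]
contact_force: [-0.2, -0.4, -0.3]
width: 38.2
```

```bash
python3 - <<'E'
from h import *
im=vision.capture('side')
crop(im,270,130,390,240,6,'pics/s2.png')
s=read_state();print(Cd(s['tool_pos']),s['contact_force'],s['width'])
go(W(-116,-100,30),YAW,n=2)
E
```

```text
[-118.3 -120.6   31.4] [-3.17319922  0.19185798 -4.77604259] 37.76157408725214
pos [ 491.  -114.3   31.4] dist 20.7 turn 0.5
[0.0171, 0.002, 0.0012] [-0.0029, -0.0019, 0.0016]
[0.0343, 0.0039, 0.0024] [-0.0058, -0.0038, 0.0032]
```

View pics/s2.png

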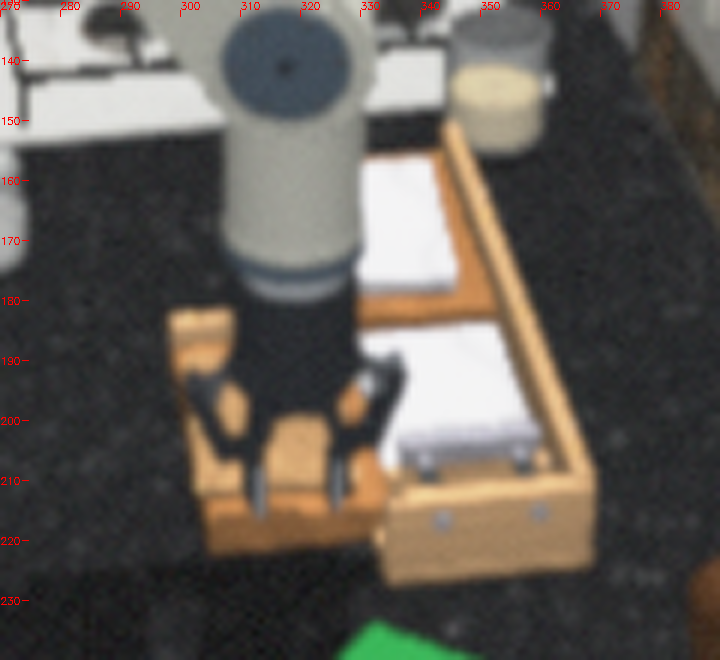

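```bash
python3 - <<'E'
from h import *
go(W(-116,-88,30.5),YAW,n=8)
E
```

```text
pos [ 491.  -114.3   31.4] dist 32.7 turn 0.5
[0.0068, 0.0005, 0.0002] [-0.0007, -0.0005, 0.0004]
[0.0136, 0.001, 0.0004] [-0.0015, -0.0009, 0.0008]
[0.0204, 0.0015, 0.0006] [-0.0022, -0.0014, 0.0012]
[0.0271, 0.002, 0.0008] [-0.0029, -0.0019, 0.0016]
[0.0339, 0.0025, 0.001] [-0.0036, -0.0024, 0.002]
[0.0407, 0.003, 0.0012] [-0.0044, -0.0028, 0.0024]
[0.0475, 0.0035, 0.0014] [-0.0051, -0.0033, 0.0028]
[0.0543, 0.004, 0.0016] [-0.0058, -0.0038, 0.0032]
```

>>> play_rows:
  deltas:
    - [[0.007,0.001,0.0,-0.001,0,0],[0.014,0.001,0.0,-0.001,-0.001,0.001],[0.02,0.001,0.001,-0.002,-0.001,0.001],[0.027,0.002,0.001,-0.003,-0.002,0.002],[0.034,0.002,0.001,-0.004,-0.002,0.002],[0.041,0.003,0.001,-0.004,-0.003,0.002],[0.047,0.003,0.001,-0.005,-0.003,0.003],[0.054,0.004,0.002,-0.006,-0.004,0.003]]

```text
time: 3.9
tool_pos: [497.9, -82.6, 36.8]
eef_rot: [[0.032, 0.999, 0.007], [0.999, -0.032, -0.002], [-0.002, 0.007, -1.0]]
contact_force: [-0.8, -0.1, 0.5]
width: 38.8
```

```bash
python3 - <<'E'
from h import *
im=vision.capture('side')
crop(im,290,170,350,225,12,'pics/s3.png',5)
s=read_state();print(Cd(s['tool_pos']),s['contact_force'],s['width'])
E
```

```text
[-112.4  -88.2   36.6] [0.1128008  1.31144149 0.4287167 ] 38.63388432432283
```

View pics/s3.png

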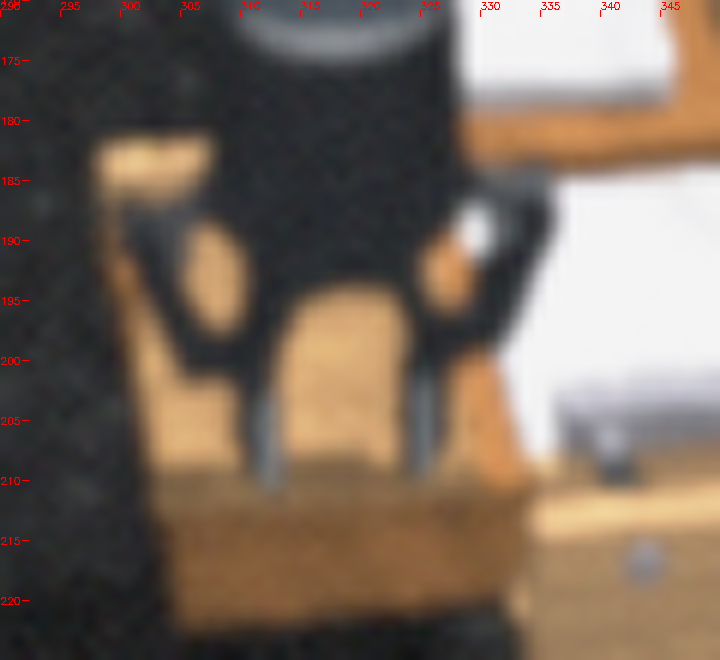

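```bash
python3 - <<'E'
from h import *
go(W(-116,-118,36),YAW,n=1)
go(W(-116,-118,29.5),YAW,n=1)
E
```

```text
pos [497.9 -82.2  36.6] dist 30.0 turn 0.4
[-0.0496, -0.0059, 0.0011] [0.0068, 0.0014, -0.0005]
pos [497.9 -82.2  36.6] dist 30.8 turn 0.4
[-0.0496, -0.006, 0.0119] [0.0068, 0.0014, -0.0005]
```

>>> play_rows:
  deltas:
    - [[-0.05,-0.006,0.0,0.004,0.001,0],[-0.05,-0.006,0.0,0.007,0.001,0],[-0.05,-0.006,0.006,0.007,0.001,0],[-0.05,-0.006,0.012,0.007,0.001,0],[-0.05,-0.006,0.012,0.007,0.001,0],[-0.05,-0.006,0.012,0.007,0.001,0]]

```text
time: 4.55
tool_pos: [493.2, -112.3, 29.3]
eef_rot: [[0.031, 1.0, -0.001], [1.0, -0.031, -0.0], [-0.0, -0.001, -1.0]]
contact_force: [-0.1, 0.1, -0.0]
width: 38.7
```

```bash
python3 - <<'E'
from h import *
im=vision.capture('side')
crop(im,290,170,350,225,12,'pics/s4.png',5)
s=read_state();print(Cd(s['tool_pos']),s['contact_force'],s['width'])
go(W(-116,-88,30),YAW,n=1)
E
```

```text
[-116.1 -118.6   29.4] [0.20820153 0.02149919 0.20181378] 38.43467771445579
pos [ 493.3 -112.4   29.4] dist 30.6 turn 0.0
[0.051, 0.0001, -0.001] [-0.0006, 0.0004, -0.0001]
```

View pics/s4.png

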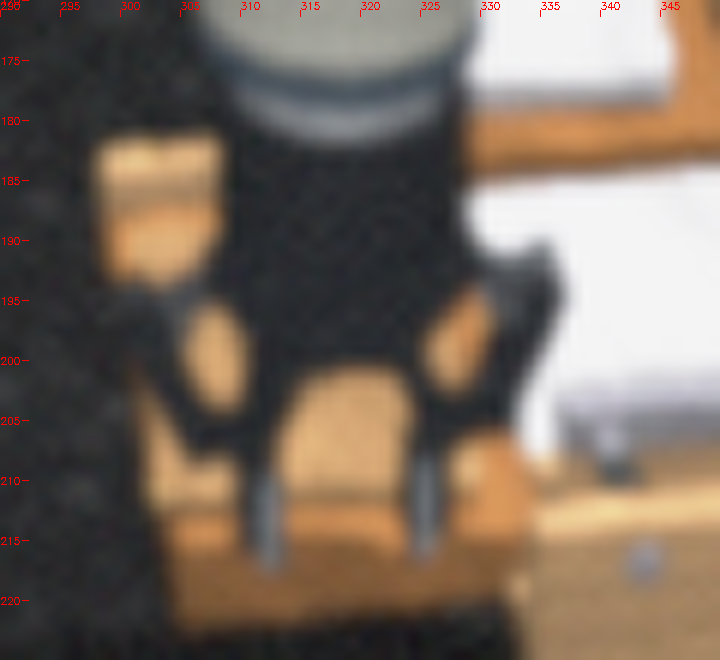

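>>> play_rows:
  deltas:
    - [[0.006,0,0,0,0,0],[0.012,0,0,0,0,0],[0.018,0,0,0,0,0],[0.024,0,0,0,0,0],[0.03,0,0,0,0,0],[0.036,0,0,0,0,0],[0.042,0,0,0,0,0],[0.048,0,0,0,0,0],[0.052,0,0,0,0,0],[0.052,0,0,0,0,0]]

```text
time: 5.6
tool_pos: [494.3, -81.3, 29.5]
eef_rot: [[0.031, 1.0, -0.0], [1.0, -0.031, -0.0], [-0.0, -0.0, -1.0]]
contact_force: [-0.0, -0.8, 0.0]
width: 38.3
```

```bash
python3 - <<'E'
from h import *
im=vision.capture('side')
crop(im,290,170,350,225,12,'pics/s5.png',5)
s=read_state();print(Cd(s['tool_pos']),s['contact_force'],s['width'])
go(W(-116,-81,29.5),YAW,n=1)
E
```

```text
[-116.1  -87.6   29.5] [-0.1509419   0.01417168 -0.91668511] 38.087853229397616
pos [494.3 -81.5  29.5] dist 6.6 turn 0.0
[0.011, 0.0001, -0.0] [-0.0004, 0.0004, -0.0003]
```

View pics/s5.png

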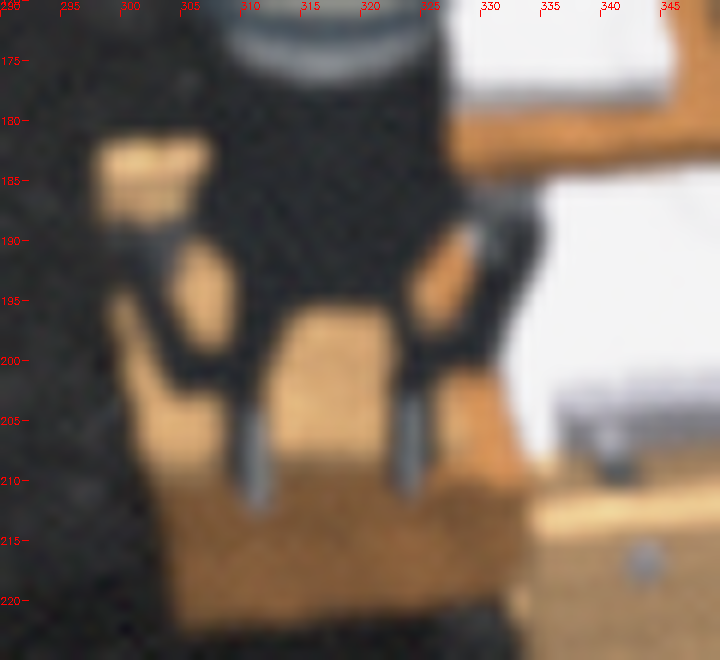

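>>> play_rows:
  deltas:
    - [[0.003,0,0,0,0,0],[0.006,0,0,0,0,0],[0.009,0,0,0,0,0],[0.012,0,0,0,0,0],[0.012,0,0,0,0,0]]

```text
time: 6.15
tool_pos: [495.5, -75.9, 29.8]
eef_rot: [[0.03, 1.0, 0.002], [1.0, -0.03, -0.003], [-0.003, 0.002, -1.0]]
contact_force: [0.5, -13.2, -0.3]
width: 38.1
```

```bash
python3 - <<'E'
from h import *
im=vision.capture('side')
crop(im,290,170,350,225,12,'pics/s6.png',5)
s=read_state();print(Cd(s['tool_pos']),s['contact_force'],s['width'])
E
```

```text
[-115.   -82.    29.8] [  1.13546985 -12.56667126  -0.49683298] 38.461183969097384
```

View pics/s6.png

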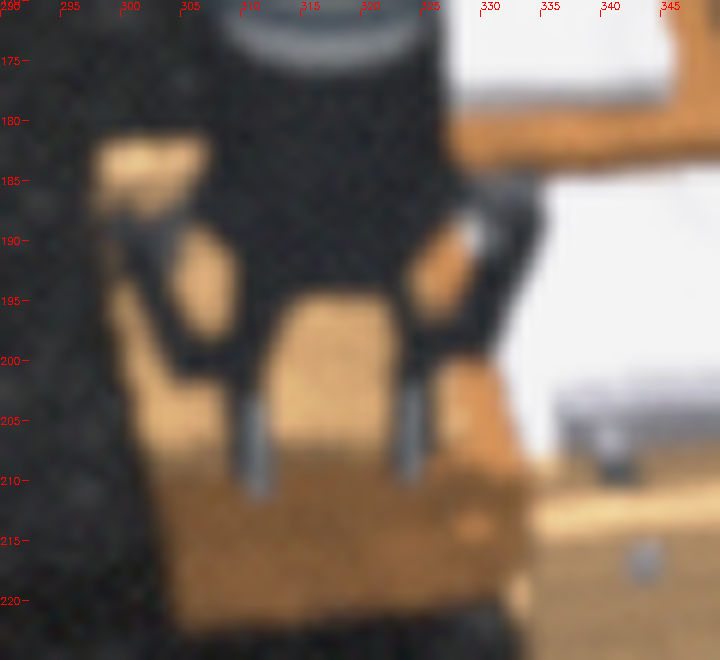

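>>> play_rows:
  deltas:
    - [[-0.025,0,0,0,0,0],[-0.025,0,-0.05,0,0,0],[-0.025,0,-0.117,0,0,0.143],[0.05,-0.07,-0.117,0,0,0.286],[0.14,-0.142,-0.117,0,0,0.429],[0.14,-0.142,-0.117,0,0,0.572],[0.14,-0.142,-0.117,0,0,0.715],[0.14,-0.142,-0.117,0,0,0.858],[0.14,-0.142,-0.117,0,0,1.0],[0.14,-0.142,-0.117,0,0,1.0]]

```text
time: 7.2
tool_pos: [412.0, 12.0, 99.7]
eef_rot: [[0.883, 0.47, -0.0], [0.47, -0.883, -0.0], [-0.001, 0.0, -1.0]]
contact_force: [0.0, 0.2, -0.1]
width: 38.2
```

```bash
python3 - <<'E'
from h import *
s=read_state();print(Cd(s['tool_pos']),s['contact_force'],s['width'],s['joints'].round(2))
go(W(-198,2,50),YAW-np.pi/2,n=1)
go(W(-198,2,29),YAW-np.pi/2,n=1)
E
```

```text
[-201.2    3.3   99.7] [ 0.0014318   0.19262702 -0.08607501] 38.23243303378605 [ 0.03  0.22  2.19 -0.    0.74  1.11]
pos [412.   12.   99.7] dist 49.9 turn 29.8
[0.0037, 0.0045, 0.0829] [0.0001, 0.0005, 0.497]
pos [412.   12.   99.7] dist 70.8 turn 29.8
[0.0037, 0.0045, 0.1179] [0.0001, 0.0005, 0.497]
```

>>> play_rows:
  deltas:
    - [[0.004,0.004,0.04,0,0,0.14],[0.004,0.004,0.08,0,0,0.28],[0.004,0.004,0.1,0,0,0.42],[0.004,0.004,0.118,0,0,0.497],[0.004,0.004,0.118,0,0,0.497],[0.004,0.004,0.118,0,0,0.497]]

```text
time: 7.8
tool_pos: [415.2, 11.0, 28.9]
eef_rot: [[1.0, -0.024, -0.001], [-0.024, -1.0, -0.0], [-0.001, 0.0, -1.0]]
contact_force: [-0.2, -0.0, 0.7]
width: 38.4
```

```bash
python3 - <<'E'
from h import *
im=vision.capture('side')
crop(im,275,155,375,230,8,'pics/s7.png',5)
s=read_state();print(Cd(s['tool_pos']),s['contact_force'],s['width'])
go(W(-100,2,29.2),YAW-np.pi/2,n=1)
E
```

```text
[-197.7    2.4   29.2] [ 0.80716917  0.34214943 -0.18782595] 38.44134337942998
pos [415.5  11.1  29.2] dist 97.7 turn 0.4
[0.1627, 0.0018, 0.0] [0.0004, 0.0001, 0.0062]
```

View pics/s7.png

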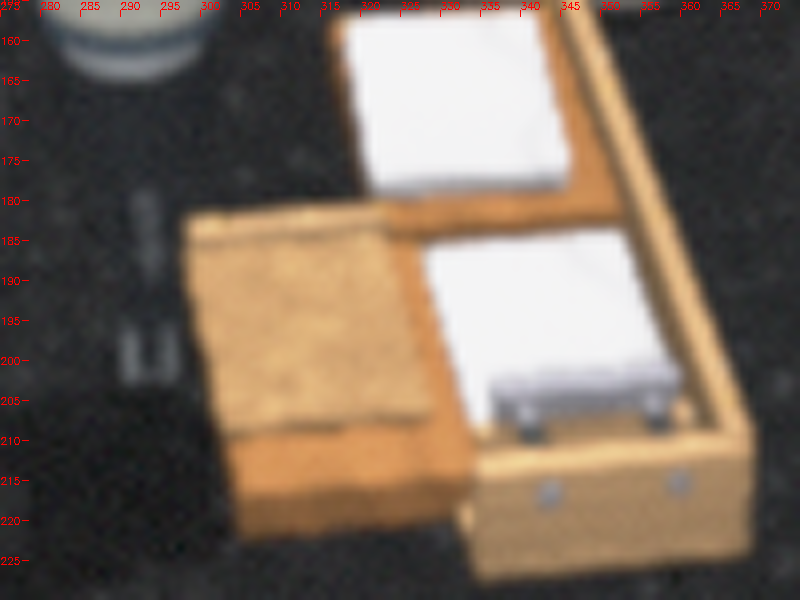

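>>> play_rows:
  deltas:
    - [[0.012,0.0,0,0,0,0.006],[0.025,0.0,0,0,0,0.006],[0.038,0.0,0,0,0,0.006],[0.052,0.001,0,0,0,0.006],[0.066,0.001,0,0,0,0.006],[0.08,0.001,0,0,0,0.006],[0.094,0.001,0,0,0,0.006],[0.108,0.001,0,0,0,0.006],[0.122,0.001,0,0,0,0.006],[0.122,0.001,0,0,0,0.006]]

```text
time: 8.85
tool_pos: [490.1, 8.5, 29.0]
eef_rot: [[0.999, -0.035, 0.001], [-0.035, -0.999, -0.0], [0.001, 0.0, -1.0]]
contact_force: [-0.4, 1.4, 0.2]
width: 38.5
```

```bash
python3 - <<'E'
from h import *
im=vision.capture('side')
crop(im,275,155,375,230,8,'pics/s8.png',5)
s=read_state();print(Cd(s['tool_pos']),s['contact_force'],s['width'])
go(W(-80,2.5,29.2),YAW-np.pi/2,n=1)
go(W(-65,2.5,29.2),YAW-np.pi/2,n=1)
E
```

```text
[-124.     2.2   28.8] [-1.12715504 -0.08452029 -0.55114226] 39.07124530507546
pos [489.2   8.5  28.8] dist 44.0 turn 0.2
[0.0733, -0.0008, -0.0006] [0.0005, -0.0003, -0.0036]
pos [489.2   8.5  28.8] dist 59.0 turn 0.2
[0.0983, -0.0009, -0.0006] [0.0005, -0.0003, -0.0036]
```

View pics/s8.png

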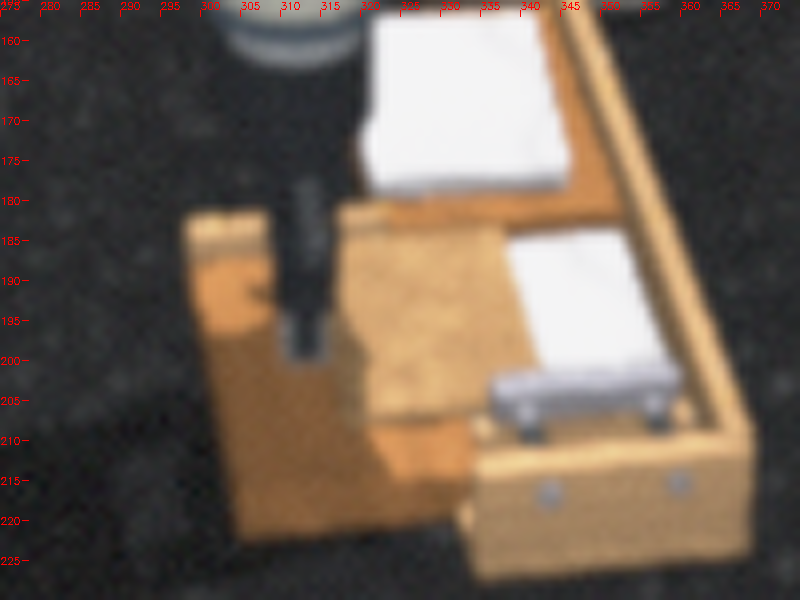

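>>> play_rows:
  deltas:
    - [[0.01,0,0,0,0,-0.002],[0.02,0,0,0,0,-0.004],[0.03,0,0,0,0,-0.004],[0.04,0,0,0,0,-0.004],[0.05,0,0,0,0,-0.004],[0.06,0,0,0,0,-0.004],[0.07,0,0,0,0,-0.004],[0.08,0,0,0,0,-0.004],[0.086,0,0,0,0,-0.004],[0.086,0,0,0,0,-0.004]]

```text
time: 9.9
tool_pos: [540.7, 6.7, 28.9]
eef_rot: [[1.0, -0.031, 0.0], [-0.031, -1.0, -0.0], [0.0, 0.0, -1.0]]
contact_force: [-0.2, 0.3, 0.1]
width: 38.3
```

```bash
python3 - <<'E'
from h import *
im=vision.capture('side')
crop(im,275,155,375,230,8,'pics/s9.png',5)
s=read_state();print(Cd(s['tool_pos']),s['contact_force'],s['width'])
go(W(-60,2.5,29),YAW-np.pi/2,n=1)
E
```

```text
[-72.9   2.   28.8] [-0.03886644  0.5242527   0.27124711] 38.586265696305546
pos [540.2   6.7  28.8] dist 12.9 turn 0.0
[0.0215, -0.0009, -0.0003] [0.0005, 0.0002, 0.0004]
```

View pics/s9.png

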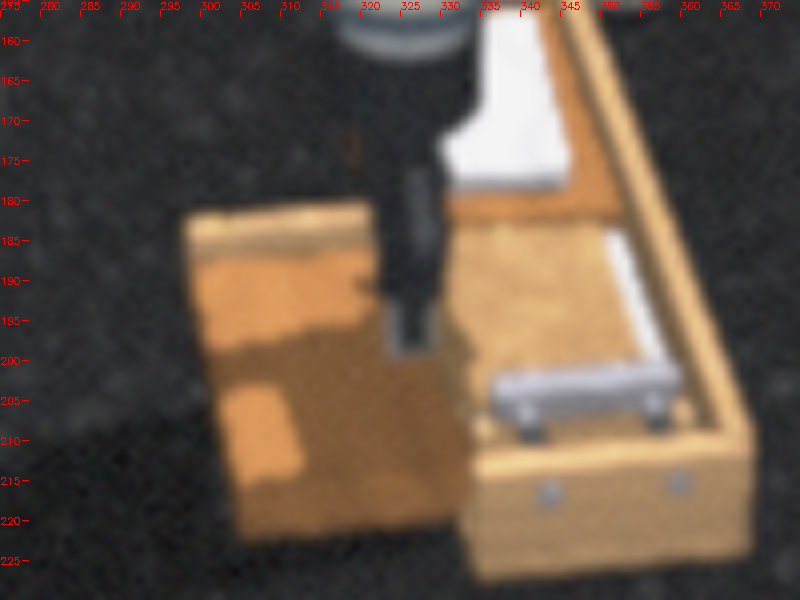

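Cork almost in; push the last ~13 mm gently.

>>> play_rows:
  deltas:
    - [[0.004,0,0,0,0,0],[0.008,0,0,0,0,0],[0.012,0,0,0,0,0],[0.016,0,0,0,0,0],[0.018,0,0,0,0,0],[0.02,0,0,0,0,0],[0.02,0,0,0,0,0],[0.02,0,0,0,0,0]]

```text
time: 10.75
tool_pos: [552.0, 6.4, 28.8]
eef_rot: [[1.0, -0.031, -0.0], [-0.031, -1.0, -0.0], [-0.0, 0.001, -1.0]]
contact_force: [0.6, 1.0, -0.4]
width: 38.5
```

```bash
python3 - <<'E'
from h import *
im=vision.capture('side')
crop(im,310,160,370,220,10,'pics/s10.png',5)
s=read_state();print(Cd(s['tool_pos']),s['contact_force'],s['width'])
E
```

```text
[-61.1   2.   28.9] [ 0.12203546  0.1869856  -0.3607846 ] 38.412925724750146
```

View pics/s10.png

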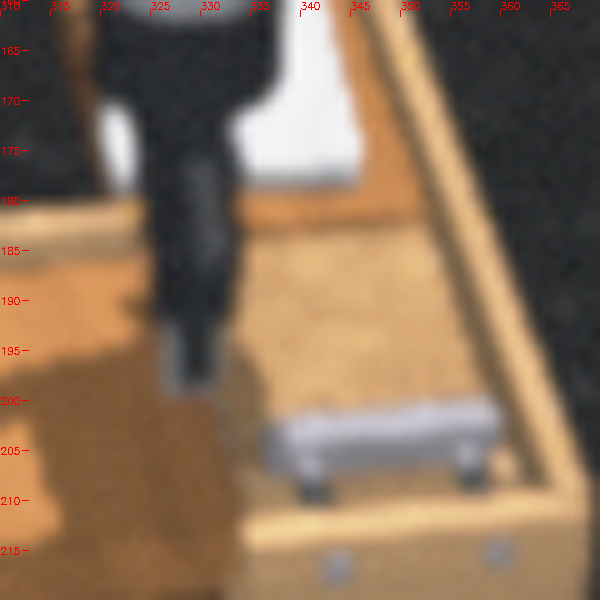

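>>> play_rows:
  deltas:
    - [[0.002,0,0,0,0,0],[0.004,0,0,0,0,0],[0.006,0,0,0,0,0],[0.007,0,0,0,0,0],[0.007,0,0,0,0,0],[0.007,0,0,0,0,0]]

```text
time: 11.4
tool_pos: [554.8, 6.2, 28.6]
eef_rot: [[1.0, -0.03, -0.003], [-0.03, -1.0, -0.001], [-0.003, 0.001, -1.0]]
contact_force: [-5.0, -0.4, 3.7]
width: 38.9
```

```bash
python3 - <<'E'
from h import *
s=read_state();print(Cd(s['tool_pos']),s['contact_force'],s['width'])
E
```

```text
[-58.3   1.9  28.6] [-4.96054756 -0.39058318  3.71525106] 38.866047697372636
```

>>> play_rows:
  deltas:
    - [[-0.02,0,0,0,0,0],[-0.05,0,-0.03,0,0,0],[-0.1,0,-0.1,0,0,0],[-0.15,0,-0.1,0,0,0],[-0.15,0,-0.1,0,0,0],[-0.15,0,-0.1,0,0,0]]

```text
time: 12.0
tool_pos: [466.2, 9.1, 89.2]
eef_rot: [[1.0, -0.03, 0.001], [-0.03, -1.0, -0.0], [0.001, 0.0, -1.0]]
contact_force: [0.6, 0.1, -0.3]
width: 38.5
```

```bash
python3 - <<'E'
from h import *
im=vision.capture('side')
crop(im,310,160,370,220,10,'pics/s11.png',5)
s=read_state();print(Cd(s['tool_pos']),s['contact_force'],s['width'])
q=[[-48,-71,32],[-48,75,32],[52,75,32],[52,-71,32]]
print(proj('side',cfr(q,C,YAW)).round(1).tolist())
E
```

```text
[-146.1    2.    89.1] [ 0.80148452  0.29047522 -0.11798834] 38.14479270204213
[[333.8, 206.0], [327.6, 184.2], [352.2, 182.1], [359.9, 203.7]]
```

View pics/s11.png

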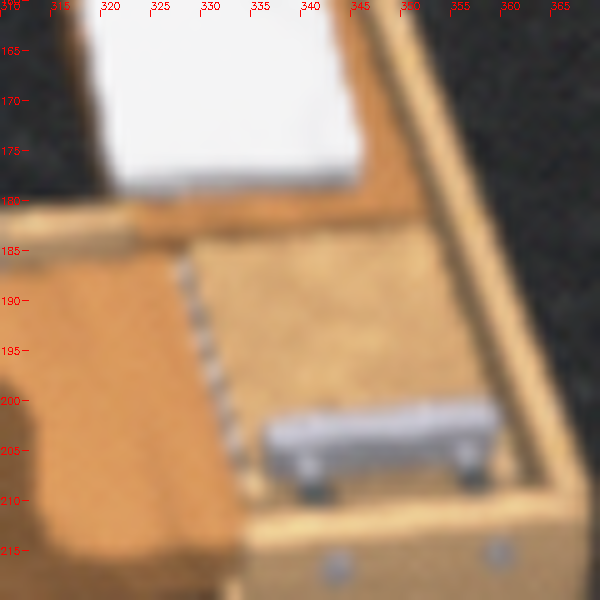

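```bash
python3 - <<'E'
from h import *
for u in [[269,174],[352,154]]: print(Cd(unproj('side',[u],0)[0]))
go(W(-108,174,85),YAW-np.pi/2);go(W(-108,174,41.5),YAW-np.pi/2)
E
```

```text
[-273.4  231.6    0. ]
[106.3 342.4   0. ]
pos [467.    9.1  89.1] dist 176.2 turn 0.1
[0.0637, -0.2866, 0.0068] [0.0004, -0.0014, 0.0005]
pos [467.    9.1  89.1] dist 182.4 turn 0.1
[0.0636, -0.2866, 0.0793] [0.0004, -0.0014, 0.0005]
```

>>> play_rows:
  deltas:
    - [[0.064,-0.08,0.005,0,0,0],[0.064,-0.16,0.005,0,0,0],[0.064,-0.24,0.005,0,0,0],[0.064,-0.287,0.005,0,0,0],[0.064,-0.287,0.03,0,0,0],[0.064,-0.287,0.06,0,0,0],[0.064,-0.287,0.079,0,0,0],[0.064,-0.287,0.079,0,0,0],[0.064,-0.287,0.079,0,0,0]]

```text
time: 12.95
tool_pos: [510.2, 179.7, 41.2]
eef_rot: [[1.0, -0.031, -0.001], [-0.031, -1.0, -0.001], [-0.001, 0.001, -1.0]]
contact_force: [1.4, 0.6, 0.2]
width: 38.6
```

```bash
python3 - <<'E'
from h import *
im=vision.capture('side')
crop(im,285,135,375,215,8,'pics/s12.png',5)
s=read_state();print(Cd(s['tool_pos']),s['contact_force'],s['width'])
go(W(-70,174,41),YAW-np.pi/2)
E
```

```text
[-107.9  174.1   41.6] [-0.30615883 -0.24701966  0.72510651] 38.48596030994922
pos [510.5 179.8  41.6] dist 38.0 turn 0.0
[0.0632, 0.0001, 0.0011] [0.0003, -0.0002, -0.0001]
```

View pics/s12.png

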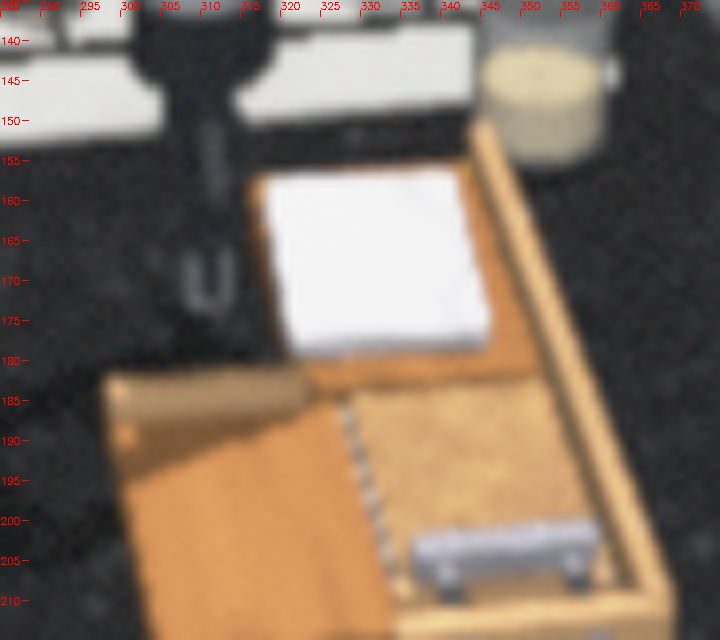

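>>> play_rows:
  deltas:
    - [[0.008,0,0.001,0,0,0],[0.016,0,0.001,0,0,0],[0.024,0,0.001,0,0,0],[0.032,0,0.001,0,0,0],[0.04,0,0.001,0,0,0],[0.048,0,0.001,0,0,0],[0.056,0,0.001,0,0,0],[0.064,0,0.001,0,0,0],[0.072,0,0.001,0,0,0],[0.072,0,0.001,0,0,0]]

```text
time: 14.0
tool_pos: [553.0, 178.5, 40.5]
eef_rot: [[1.0, -0.031, -0.001], [-0.031, -1.0, -0.001], [-0.001, 0.001, -1.0]]
contact_force: [-1.1, -0.4, -0.2]
width: 38.4
```

```bash
python3 - <<'E'
from h import *
im=vision.capture('side')
crop(im,285,135,375,215,8,'pics/s13.png',5)
s=read_state();print(Cd(s['tool_pos']),s['contact_force'],s['width'])
E
```

```text
[-65.4 174.   40.5] [-1.4209716  -0.17062987 -0.2172858 ] 38.40178101806236
```

View pics/s13.png

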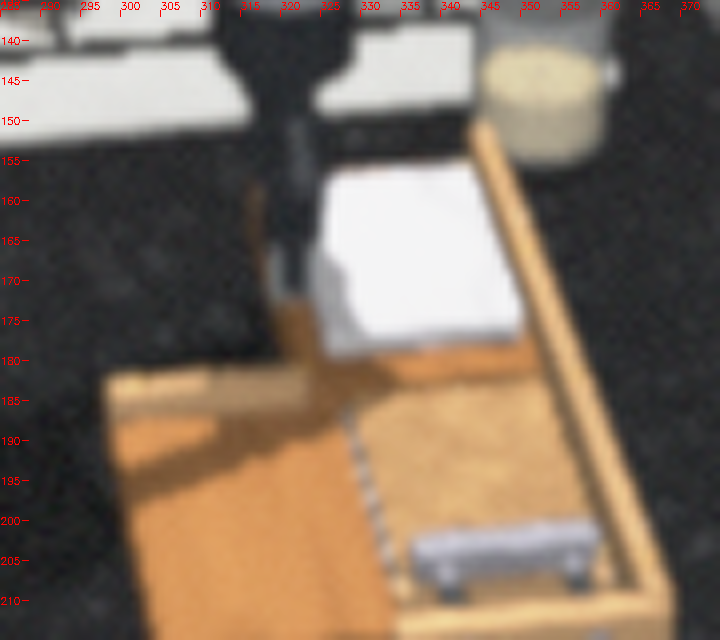

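>>> play_rows:
  deltas:
    - [[0.002,0,-0.001,0,0,0],[0.004,0,-0.001,0,0,0],[0.006,0,-0.001,0,0,0],[0.008,0,-0.001,0,0,0],[0.01,0,-0.001,0,0,0],[0.011,0,-0.001,0,0,0],[0.012,0,-0.001,0,0,0],[0.012,0,-0.001,0,0,0]]

```text
time: 14.85
tool_pos: [557.7, 178.2, 41.2]
eef_rot: [[1.0, -0.031, -0.005], [-0.031, -1.0, -0.001], [-0.005, 0.002, -1.0]]
contact_force: [-11.2, 0.7, 6.8]
width: 38.8
```

```bash
python3 - <<'E'
from h import *
im=vision.capture('side')
crop(im,285,135,375,215,8,'pics/s14.png',5)
s=read_state();print(Cd(s['tool_pos']),s['contact_force'],s['ft_torque'],s['width'])
E
```

```text
[-60.7 173.9  41.2] [-11.06524126   0.88501014   6.80549367] [0.16354453 1.84037246 0.13670776] 38.315257537623374
```

View pics/s14.png

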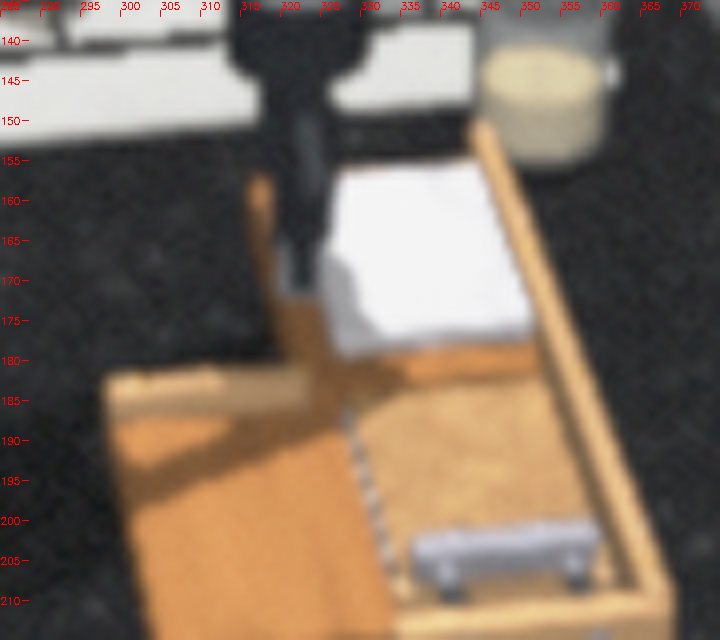

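>>> play_rows:
  deltas:
    - [[0.002,0,0,0,0,0],[0.004,0,0,0,0,0],[0.004,0,0,0,0,0]]

```text
time: 15.2
tool_pos: [557.9, 177.9, 41.1]
eef_rot: [[0.999, -0.031, -0.01], [-0.031, -1.0, -0.002], [-0.01, 0.002, -1.0]]
contact_force: [-19.8, 2.0, 13.3]
width: 38.7
```

```bash
python3 - <<'E'
from h import *
s=read_state();print(Cd(s['tool_pos']),s['contact_force'],s['ft_torque'],s['width'])
E
```

```text
[-60.5 173.6  41.1] [-19.75881973   1.99907112  13.27707858] [0.40991588 3.08501549 0.15959759] 38.7263907846053
```

>>> play_rows:
  deltas:
    - [[-0.04,0,0,0,0,0],[-0.04,0,-0.05,0,0,0],[-0.04,0,-0.12,0,0,-0.143],[0.02,-0.06,-0.12,0,0,-0.286],[0.095,-0.12,-0.12,0,0,-0.429],[0.095,-0.178,-0.12,0,0,-0.572],[0.095,-0.178,-0.12,0,0,-0.715],[0.095,-0.178,-0.12,0,0,-0.858],[0.095,-0.178,-0.12,0,0,-1.0],[0.095,-0.178,-0.12,0,0,-1.0]]

```text
time: 16.2
tool_pos: [623.8, 283.8, 113.7]
eef_rot: [[0.524, 0.852, 0.001], [0.852, -0.524, 0.0], [0.001, 0.001, -1.0]]
contact_force: [-0.6, 0.1, -0.6]
width: 38.1
```

```bash
sed -i 's/YAW=-0.031/YAW=-0.024/' h.py; python3 - <<'E'
from h import *
im=vision.capture('side')
crop(im,285,135,375,215,8,'pics/s15.png',5)
s=read_state();print(Cd(s['tool_pos']),s['contact_force'],s['width'],s['joints'].round(2))
go(W(1,279,90),YAW)
go(W(1,279,44),YAW)
E
```

```text
[  3.9 281.3 113.7] [-0.20398537 -0.6701407   1.5426779 ] 38.44982083415836 [ 0.42  0.56  1.59 -0.    0.99  0.98]
pos [623.6 283.6 113.7] dist 24.0 turn 30.6
[-0.0058, -0.0022, 0.0395] [0.0011, -0.0003, -0.5092]
pos [623.6 283.6 113.7] dist 69.8 turn 30.6
[-0.0058, -0.0023, 0.1161] [0.0011, -0.0003, -0.5092]
```

View pics/s15.png

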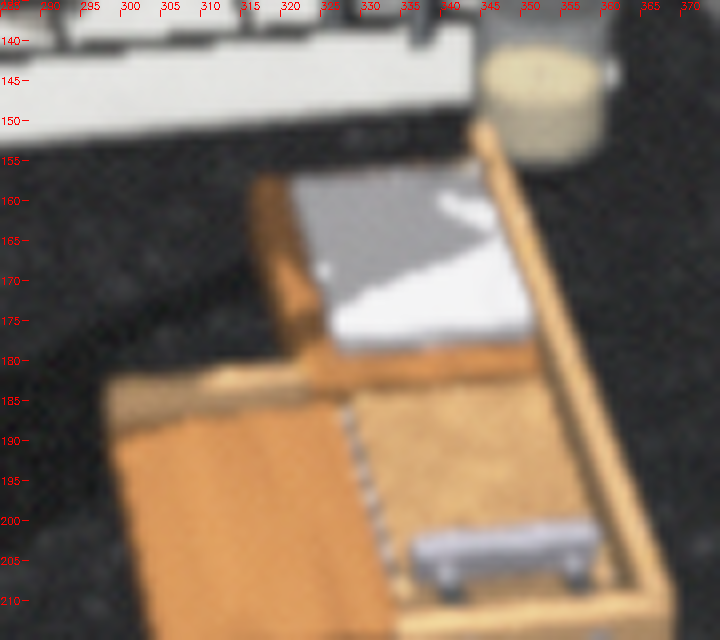

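>>> play_rows:
  deltas:
    - [[-0.006,-0.002,0.02,0,0,-0.14],[-0.006,-0.002,0.05,0,0,-0.28],[-0.006,-0.002,0.08,0.001,0,-0.42],[-0.006,-0.002,0.105,0.001,0,-0.51],[-0.006,-0.002,0.116,0.001,0,-0.51],[-0.006,-0.002,0.116,0.001,0,-0.51],[-0.006,-0.002,0.116,0.001,0,-0.51]]

```text
time: 16.95
tool_pos: [620.6, 281.1, 44.4]
eef_rot: [[0.024, 1.0, -0.0], [1.0, -0.024, 0.0], [0.0, -0.0, -1.0]]
contact_force: [-0.1, -0.4, -0.5]
width: 38.5
```

```bash
python3 - <<'E'
from h import *
im=vision.capture('side')
crop(im,285,135,375,215,8,'pics/s16.png',5)
imt=vision.capture('top')
crop(imt,225,160,345,250,6,'pics/t16.png',10)
s=read_state();print(Cd(s['tool_pos']),s['contact_force'],s['width'],s['joints'].round(2))
for u in unproj('side',[[320.5,157],[344.5,156],[327,177.5],[350,176.5]],51): print(Cd(u))
go(W(2,200,44.5),YAW)
E
```

```text
[  1.  278.8  44.7] [-0.18135149  0.47764563  0.58819113] 38.73130929678026 [0.42 0.64 1.63 0.   0.87 0.45]
[-48.5 254.1  51. ]
[ 54.1 246.9  51. ]
[-46.9  94.8  51. ]
[45.4 88.1 51. ]
pos [620.7 281.2  44.7] dist 78.8 turn 0.1
[-0.1313, 0.0014, 0.0003] [0.0002, -0.0004, 0.0016]
```

View pics/s16.png

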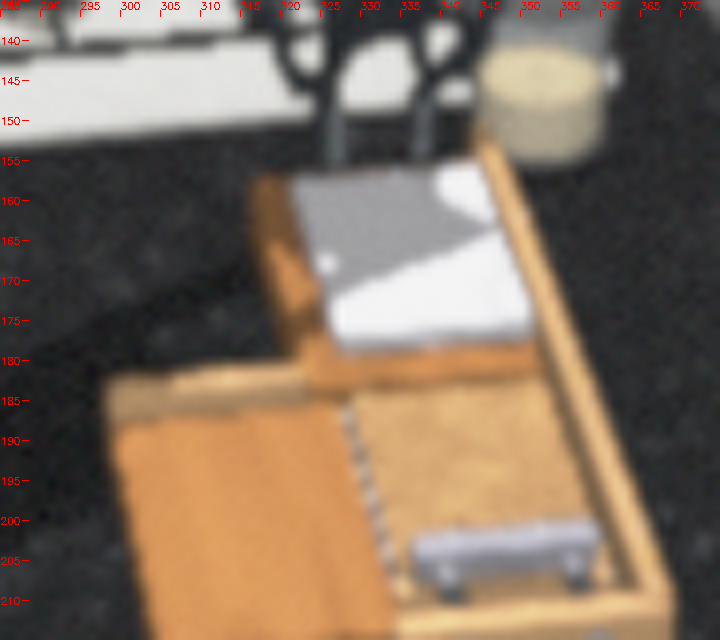

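View pics/t16.png

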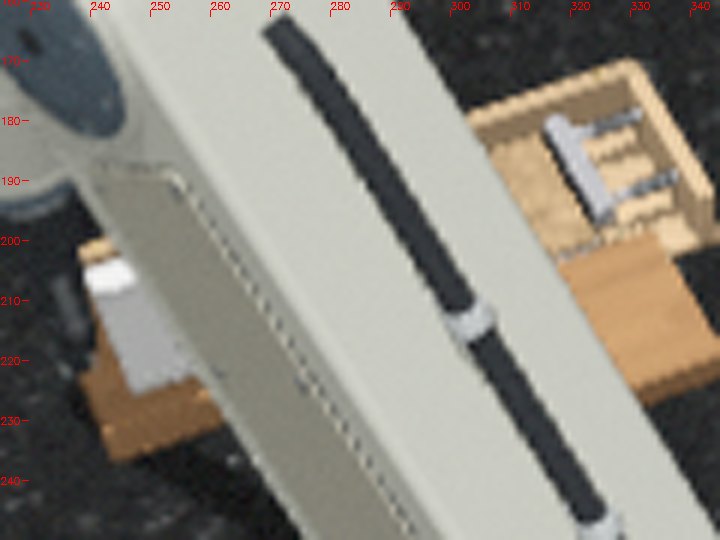

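>>> play_rows:
  deltas:
    - [[-0.01,0,0,0,0,0.001],[-0.02,0,0,0,0,0.002],[-0.03,0,0,0,0,0.002],[-0.042,0.001,0,0,0,0.002],[-0.056,0.001,0,0,0,0.002],[-0.07,0.001,0,0,0,0.002],[-0.084,0.001,0,0,0,0.002],[-0.098,0.001,0,0,0,0.002],[-0.11,0.001,0,0,0,0.002],[-0.11,0.001,0,0,0,0.002]]

```text
time: 18.05
tool_pos: [619.1, 214.2, 44.0]
eef_rot: [[0.023, 1.0, -0.002], [1.0, -0.023, 0.0], [0.0, -0.002, -1.0]]
contact_force: [-0.1, 0.3, 0.2]
width: 38.3
```

```bash
python3 - <<'E'
from h import *
im=vision.capture('side')
crop(im,285,135,375,215,8,'pics/s17.png',5)
s=read_state();print(Cd(s['tool_pos']),s['contact_force'],s['ft_torque'],s['width'])
go(W(2,130,44.5),YAW)
E
```

```text
[  1.2 211.8  43.9] [ 0.52502173 -0.27347218 -0.26417697] [-0.04164221 -0.04778974  0.05567208] 37.99377263641839
pos [619.3 214.3  43.9] dist 81.9 turn 0.1
[-0.1364, 0.0012, -0.001] [-0.0011, 0.0004, 0.0011]
```

View pics/s17.png

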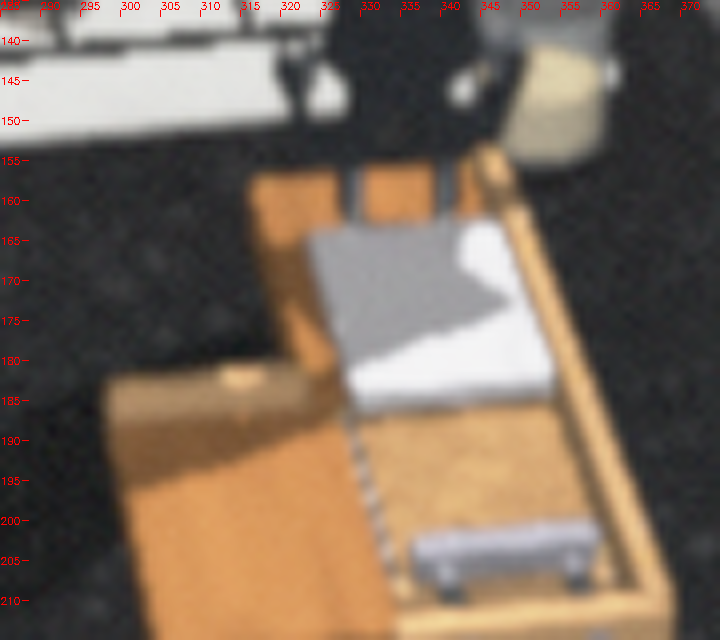

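>>> play_rows:
  deltas:
    - [[-0.01,0,0,0,0,0],[-0.022,0,0,0,0,0],[-0.036,0,0,0,0,0],[-0.05,0,0,0,0,0],[-0.064,0,-0.001,0,0,0],[-0.078,0.001,-0.001,0,0,0],[-0.092,0.001,-0.001,0,0,0.001],[-0.106,0.001,-0.001,0,0,0.001],[-0.118,0.001,-0.001,0,0,0.001],[-0.118,0.001,-0.001,0,0,0.001]]

```text
time: 19.1
tool_pos: [618.2, 142.9, 44.3]
eef_rot: [[0.024, 1.0, -0.002], [1.0, -0.024, -0.001], [-0.001, -0.002, -1.0]]
contact_force: [0.5, -0.1, 0.7]
width: 38.3
```

```bash
python3 - <<'E'
from h import *
im=vision.capture('side')
crop(im,285,135,375,215,8,'pics/s18.png',5)
s=read_state();print(Cd(s['tool_pos']),s['contact_force'],s['ft_torque'],s['width'])
go(W(2,100,44.5),YAW)
E
```

```text
[  2.  140.7  44.3] [-0.536045   -0.47346593 -0.24957248] [-0.03182612  0.0102845   0.04845944] 38.48629489436247
pos [618.4 143.1  44.3] dist 40.7 turn 0.1
[-0.0679, -0.0001, -0.0002] [-0.0011, 0.0009, 0.0005]
```

View pics/s18.png

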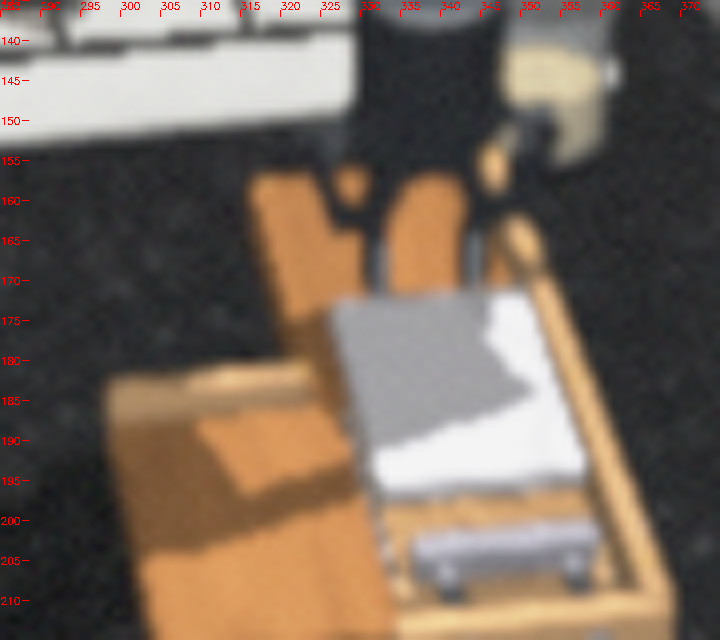

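>>> play_rows:
  deltas:
    - [[-0.006,0,0,0,0,0],[-0.014,0,0,0,0,0],[-0.022,0,0,0,0,0],[-0.03,0,0,0,0,0],[-0.038,0,0,0,0,0],[-0.046,0,0,0,0,0],[-0.054,0,0,0,0,0],[-0.061,0,0,0,0,0],[-0.066,0,0,0,0,0],[-0.066,0,0,0,0,0]]

```text
time: 20.15
tool_pos: [617.4, 103.9, 44.4]
eef_rot: [[0.023, 1.0, -0.001], [1.0, -0.023, -0.001], [-0.001, -0.001, -1.0]]
contact_force: [-0.4, -0.4, -0.2]
width: 38.5
```

```bash
python3 - <<'E'
from h import *
im=vision.capture('side')
crop(im,285,135,375,215,8,'pics/s19.png',5)
imt=vision.capture('top')
crop(imt,225,160,345,250,6,'pics/t19.png',10)
s=read_state();print(Cd(s['tool_pos']),s['contact_force'],s['ft_torque'],s['width'])
go(W(2,92,44.5),YAW)
E
```

```text
[  2.1 101.9  44.5] [ 0.42699767 -0.42993198 -0.3106462 ] [ 0.00174223  0.03774665 -0.00598605] 38.25595740578128
pos [617.6 104.3  44.5] dist 9.9 turn 0.1
[-0.0164, -0.0002, 0.0001] [-0.0009, 0.0005, 0.0008]
```

View pics/s19.png

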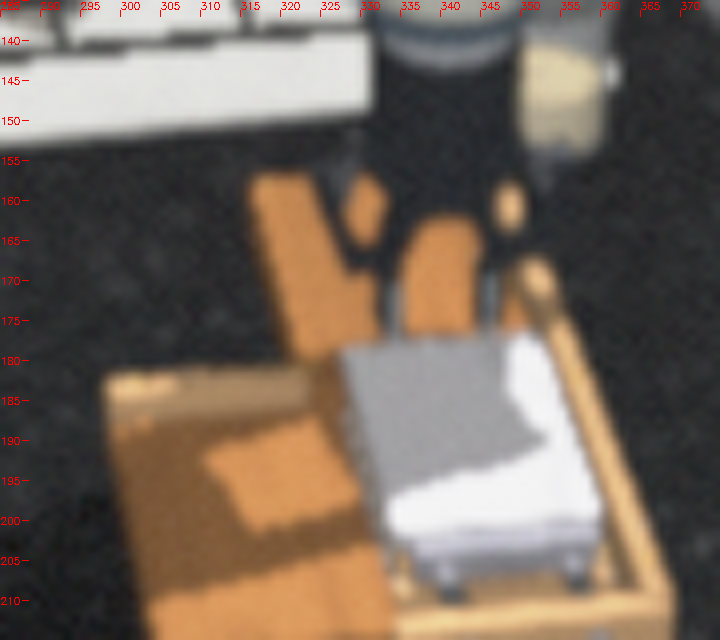

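View pics/t19.png

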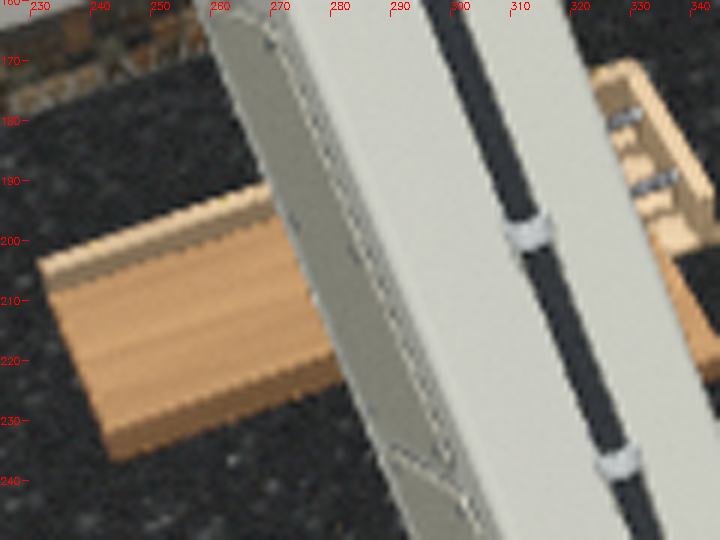

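>>> play_rows:
  deltas:
    - [[-0.003,0,0,0,0,0],[-0.006,0,0,0,0,0],[-0.009,0,0,0,0,0],[-0.012,0,0,0,0,0],[-0.015,0,0,0,0,0],[-0.018,0,0,0,0,0],[-0.018,0,0,0,0,0]]

```text
time: 20.95
tool_pos: [617.1, 93.6, 44.2]
eef_rot: [[0.024, 1.0, -0.001], [1.0, -0.024, -0.0], [-0.0, -0.001, -1.0]]
contact_force: [-0.2, 2.6, -2.2]
width: 38.1
```

```bash
python3 - <<'E'
from h import *
im=vision.capture('side')
crop(im,310,160,370,220,12,'pics/s20.png',5)
s=read_state();print(Cd(s['tool_pos']),s['contact_force'],s['ft_torque'],s['width'])
E
```

```text
[ 1.9 91.2 44.3] [ 0.5332289   1.3239856  -1.93174042] [ 0.34674364  0.0071957  -0.00411366] 38.46368424062288
```

View pics/s20.png

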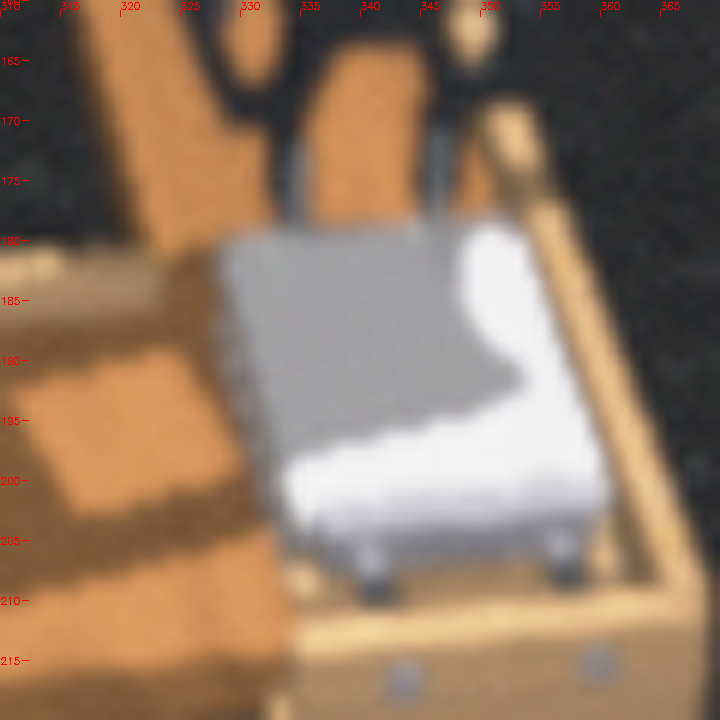

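>>> play_rows:
  deltas:
    - [[-0.002,0,0,0,0,0],[-0.004,0,0,0,0,0],[-0.006,0,0,0,0,0],[-0.008,0,0,0,0,0],[-0.008,0,0,0,0,0]]

```text
time: 21.5
tool_pos: [617.1, 89.7, 44.3]
eef_rot: [[0.024, 1.0, -0.001], [1.0, -0.024, 0.001], [0.001, -0.001, -1.0]]
contact_force: [0.2, 8.1, -2.7]
width: 38.6
```

```bash
python3 - <<'E'
from h import *
s=read_state();print(Cd(s['tool_pos']),s['contact_force'],s['ft_torque'],s['width'])
E
```

```text
[ 2.  87.3 44.3] [ 0.15035055  8.09933489 -2.73032125] [ 1.23723751 -0.09978132 -0.10012524] 38.64363887204114
```

>>> play_rows:
  deltas:
    - [[-0.0015,0,0,0,0,0],[-0.003,0,0,0,0,0],[-0.0045,0,0,0,0,0],[-0.006,0,0,0,0,0],[-0.006,0,0,0,0,0]]

```text
time: 22.0
tool_pos: [617.0, 86.4, 44.3]
eef_rot: [[0.024, 1.0, -0.001], [1.0, -0.024, 0.001], [0.001, -0.001, -1.0]]
contact_force: [-0.3, 8.4, -2.4]
width: 38.4
```

```bash
python3 - <<'E'
from h import *
im=vision.capture('side')
crop(im,310,160,370,220,12,'pics/s21.png',5)
s=read_state();print(Cd(s['tool_pos']),s['contact_force'],s['ft_torque'],s['width'])
E
```

```text
[ 2.  84.  44.3] [ 0.65757518  8.73281304 -1.71785279] [ 1.50282382 -0.0546315  -0.03979332] 38.650010199392355
```

View pics/s21.png

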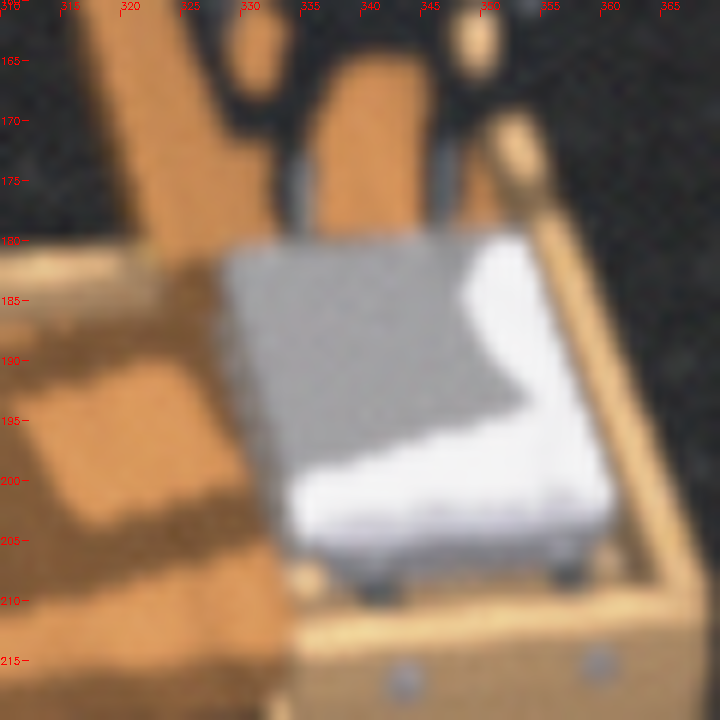

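>>> play_rows:
  deltas:
    - [[-0.0015,0,0,0,0,0],[-0.0025,0,0,0,0,0],[-0.0025,0,0.0015,0,0,0],[-0.0025,0,0.003,0,0,0],[-0.0025,0,0.0045,0,0,0],[-0.0025,0,0.006,0,0,0],[-0.0025,0,0.0075,0,0,0],[-0.0025,0,0.009,0,0,0],[-0.0025,0,0.01,0,0,0],[-0.0025,0,0.01,0,0,0]]

```text
time: 23.05
tool_pos: [617.1, 85.3, 39.0]
eef_rot: [[0.024, 1.0, -0.001], [1.0, -0.024, 0.002], [0.002, -0.001, -1.0]]
contact_force: [-1.8, 10.3, 2.2]
width: 38.4
```

```bash
python3 - <<'E'
from h import *
im=vision.capture('side')
crop(im,310,160,370,220,12,'pics/s22.png',5)
s=read_state();print(Cd(s['tool_pos']),s['contact_force'],s['ft_torque'],s['width'])
E
```

```text
[ 2.2 82.9 39. ] [-2.33596496 10.77008089  3.58867236] [ 1.72441292  0.33982388 -0.01404187] 38.184562778193424
```

View pics/s22.png

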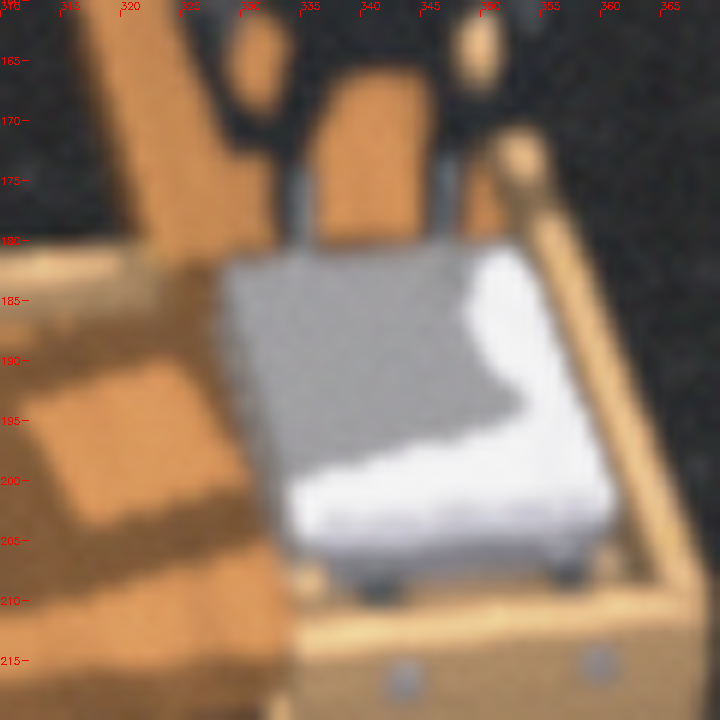

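```bash
python3 - <<'E'
from h import *
for z in(51,46):
  print(z,proj('side',cfr([[-48,73,z],[40,73,z],[-48,-77,46]],C,YAW)).round(1).tolist())
a=cv2.imread('pics/s21.png');b=cv2.imread('pics/s22.png')
for n,i in(('21',a),('22',b)):
  g=cv2.cvtColor(i,cv2.COLOR_BGR2GRAY)
  for u in(340,342,): 
    col=g[:,int((u-310)*12)-6:int((u-310)*12)+6].mean(1)
    print(n,u,[int(x) for x in col[(175-160)*12:(184-160)*12:6]])
  for v in(192,196):
    row=g[int((v-160)*12)-6:int((v-160)*12)+6].mean(0)
    print(n,'row',v,[int(x) for x in row[(326-310)*12:(336-310)*12:6]])
E
```

```text
51 [[327.6, 180.5], [349.4, 178.7], [334.3, 204.0]]
46 [[327.6, 181.6], [349.4, 179.7], [334.3, 204.0]]
21 340 [156, 155, 154, 154, 154, 155, 154, 153, 149, 147, 147, 149, 154, 158, 160, 160, 161, 161]
21 342 [160, 160, 159, 158, 158, 157, 156, 154, 154, 154, 155, 155, 156, 158, 159, 160, 161, 161]
21 row 192 [129, 117, 106, 99, 98, 101, 106, 112, 116, 121, 128, 137, 147, 156, 160, 162, 162, 162, 163, 162]
21 row 196 [163, 159, 155, 146, 134, 121, 109, 103, 104, 110, 115, 122, 126, 134, 143, 153, 160, 162, 162, 160]
22 340 [155, 155, 155, 154, 155, 154, 153, 148, 137, 126, 115, 113, 122, 137, 147, 155, 157, 157]
22 342 [159, 158, 157, 157, 158, 157, 155, 149, 139, 129, 123, 124, 131, 142, 150, 156, 158, 159]
22 row 192 [127, 115, 104, 98, 97, 101, 105, 111, 117, 124, 132, 141, 149, 156, 158, 159, 160, 160, 161, 162]
22 row 196 [163, 159, 153, 144, 133, 120, 111, 106, 106, 111, 117, 124, 130, 137, 146, 154, 157, 158, 159, 158]
```

>>> play_rows:
  deltas:
    - [[0.002,0,0,0,0,0],[0.004,0,0,0,0,0],[0.006,0,0,0,0,0],[0.009,0,0,0,0,0],[0.013,0,0,0,0,0],[0.02,0,0,0,0,0],[0.02,0,0,0,0,0]]

```text
time: 23.8
tool_pos: [617.1, 96.2, 38.2]
eef_rot: [[0.023, 1.0, -0.001], [1.0, -0.023, -0.0], [-0.0, -0.001, -1.0]]
contact_force: [-0.4, -0.3, 0.3]
width: 38.5
```

```bash
python3 - <<'E'
from h import *
im=vision.capture('side')
crop(im,310,160,370,220,12,'pics/s23.png',5)
s=read_state();print(Cd(s['tool_pos']),s['contact_force'],s['ft_torque'],s['width'])
E
```

```text
[ 1.9 93.6 38.3] [0.23496343 0.24774952 0.15117793] [-0.02121303 -0.0221647  -0.00098146] 38.486049020558305
```

View pics/s23.png

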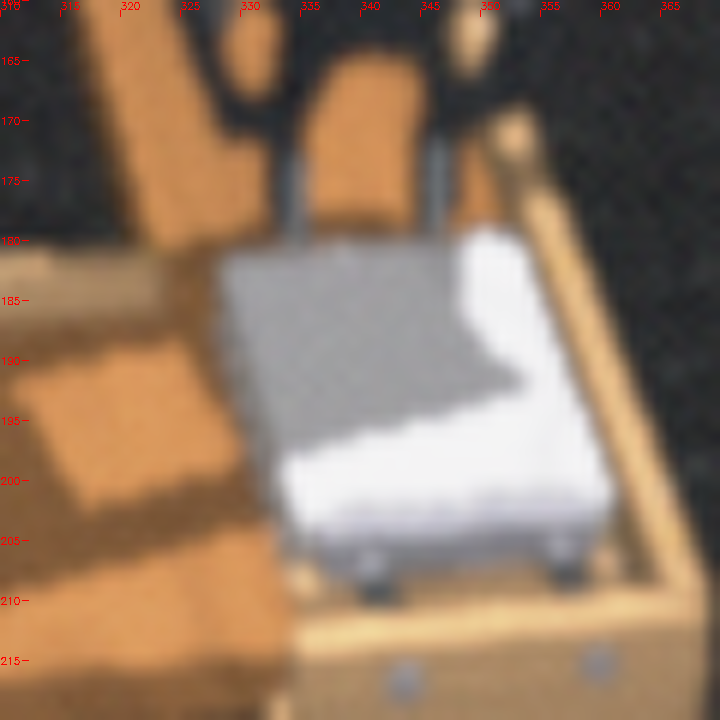

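```bash
python3 - <<'E'
from h import *
go(W(0,110,240),YAW);go([330,-280,330],YAW)
E
```

```text
pos [617.1  96.   38.3] dist 202.4 turn 0.1
[0.0272, -0.0036, -0.3362] [-0.0013, 0.0003, 0.0011]
pos [617.1  96.   38.3] dist 555.8 turn 0.1
[-0.6377, -0.4648, -0.4854] [-0.0013, 0.0003, 0.0011]
```

>>> play_rows:
  deltas:
    - [[0.02,0,-0.01,0,0,0],[0.02,0,-0.09,0,0,0],[0.0,-0.02,-0.17,0,0,0],[-0.03,-0.06,-0.24,0,0,0],[-0.08,-0.1,-0.29,0,0,0],[-0.14,-0.14,-0.32,0,0,0],[-0.2,-0.18,-0.35,0,0,0],[-0.26,-0.22,-0.38,0,0,0],[-0.32,-0.26,-0.4,0,0,0],[-0.37,-0.3,-0.42,0,0,0]]

```text
time: 24.85
tool_pos: [431.5, -122.8, 292.0]
eef_rot: [[0.023, 1.0, 0.0], [1.0, -0.023, -0.001], [-0.001, 0.0, -1.0]]
contact_force: [0.7, -0.2, 0.2]
width: 38.5
```

```bash
python3 - <<'E'
from h import *
im=vision.capture('side');cv2.imwrite('pics/side24.png',im[:,:,::-1])
crop(im,310,160,370,220,12,'pics/s24.png',5)
s=read_state();print(Cd(s['tool_pos']),s['contact_force'],s['width'])
go([300,-320,350],YAW)
E
```

```text
[-180.9 -132.6  293.5] [-1.79509257 -1.83227213  1.17003581] 38.376507155059606
pos [ 429.  -125.7  293.5] dist 239.9 turn 0.2
[-0.329, -0.2074, -0.093] [-0.0004, 0.0032, 0.0005]
```

View pics/s24.png

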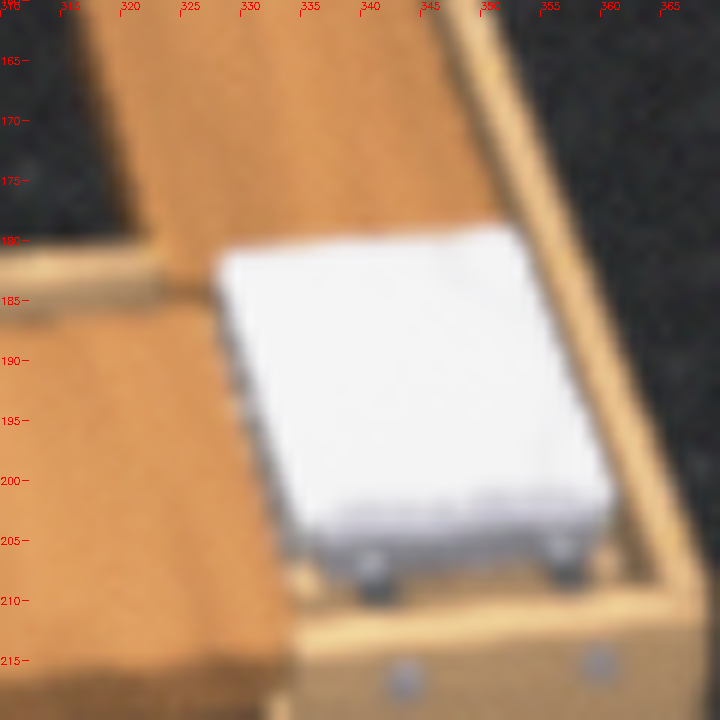

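>>> play_rows:
  deltas:
    - [[-0.08,-0.05,-0.03,0,0,0],[-0.16,-0.1,-0.06,0,0,0],[-0.24,-0.15,-0.09,0,0,0],[-0.329,-0.207,-0.093,0,0,0],[-0.329,-0.207,-0.093,0,0,0],[-0.329,-0.207,-0.093,0,0,0]]

```text
time: 25.5
tool_pos: [301.9, -319.5, 347.9]
eef_rot: [[0.028, 1.0, -0.001], [1.0, -0.028, -0.003], [-0.003, -0.001, -1.0]]
contact_force: [0.8, 0.6, 0.5]
width: 38.7
```

```bash
python3 - <<'E'
from h import *
im=vision.capture('top');cv2.imwrite('pics/top25.png',im[:,:,::-1])
crop(im,260,170,320,225,12,'pics/t25.png',5)
for nm,y,z in(('down',76.5,46),('up',80,51)):
  P=cfr([[-48,y,z],[52,y,z],[-48,y-150,46],[52,y-150,46]],C,YAW)
  print(nm,'side',proj('side',P).round(1).tolist(),'top',proj('top',P).round(1).tolist())
E
```

```text
down side [[327.5, 181.1], [352.1, 179.0], [334.1, 203.4], [360.3, 201.0]] top [[289.2, 208.9], [280.2, 190.8], [324.4, 196.5], [314.5, 179.0]]
up side [[327.3, 179.6], [352.0, 177.5], [333.9, 202.9], [360.1, 200.5]] top [[288.3, 208.4], [279.2, 190.3], [323.6, 196.8], [313.7, 179.3]]
```

View pics/t25.png

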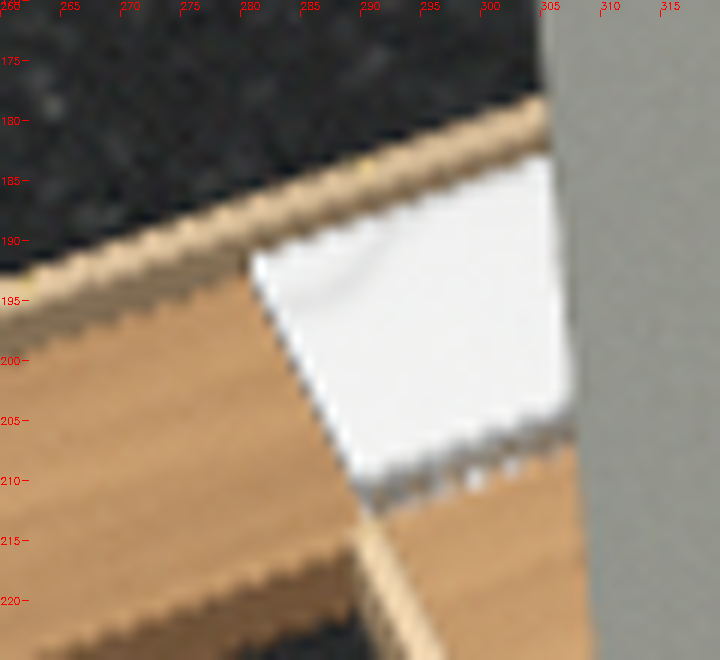

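```bash
python3 - <<'E'
from h import *
P=cfr([[-62,76.5,37],[-56,76.5,37],[-67,277,37],[52,-148,62]],C,YAW)
print(proj('side',P).round(1).tolist(),proj('top',P).round(1).tolist())
a=cv2.imread('pics/side0.png');b=cv2.imread('pics/side24.png')
ca=cv2.resize(a[160:225,310:370],None,fx=6,fy=6,interpolation=cv2.INTER_CUBIC);cb=cv2.resize(b[160:225,310:370],None,fx=6,fy=6,interpolation=cv2.INTER_CUBIC)
cv2.imwrite('pics/cmp.png',np.hstack([ca,cb]))
E
```

```text
[[324.0, 183.3], [325.5, 183.1], [315.4, 157.4], [365.0, 209.5]] [[290.7, 212.9], [290.1, 211.8], [242.3, 231.3], [331.1, 170.8]]
```

View pics/cmp.png

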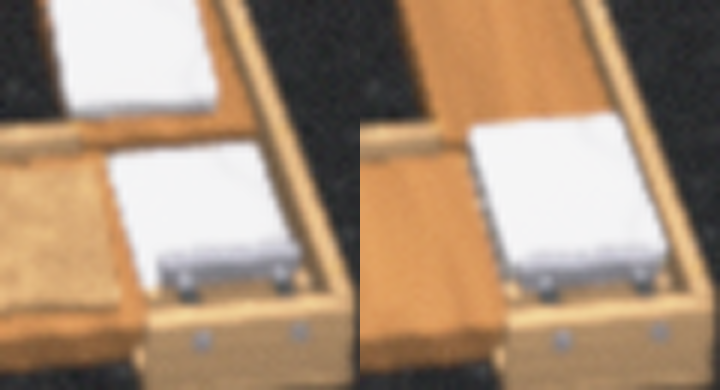

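```bash
python3 - <<'E'
from h import *
def box(y0,zt,zl):
    # trailing edge y0, trailing underside zt, leading underside zl
    t=lambda x,y,h:[x,y,(zt+(zl-zt)*(y0-y)/150)+h]
    return [[t(-48,y0,14),t(52,y0,14),t(52,y0-150,14),t(-48,y0-150,14),t(-48,y0,14)],[t(-48,y0,0),t(-48,y0-150,0)],[t(-48,y0,0),t(-48,y0,14)]]
ref=[[[-67,76.5,37],[52,76.5,37],[52,277,37],[-67,277,37],[-67,76.5,37]],[[52,277,62],[52,-148,62],[52,-148,58]],[[-167,75,45],[-67,75,45],[-67,75,27]],[[-52,75,27],[-52,-111,27],[-166,-111,27]],[[-67,277,0],[-67,88,0]]]
def draw(n,fn,u0,v0,u1,v1,k,off,out):
    ims=[]
    for L in (ref,box(76.5,32,32),box(80,37,32)):
        im=cv2.imread(fn);im=cv2.resize(im[v0:v1,u0:u1],None,fx=k,fy=k,interpolation=cv2.INTER_CUBIC)
        for l in L:
            p=proj(n,cfr(l,C,YAW))+off;p=((p-[u0,v0]+.5)*k).astype(int)
            cv2.polylines(im,[p.reshape(-1,1,2)],False,(0,0,255) if L is ref else (255,0,0),1)
        ims.append(im)
    cv2.imwrite(out,np.hstack(ims))
draw('top','pics/top25.png',268,180,308,222,6,0,'pics/ht.png')
draw('side','pics/side24.png',318,170,362,215,6,0,'pics/hs.png')
E
```

```text
(no output)
```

View pics/ht.png

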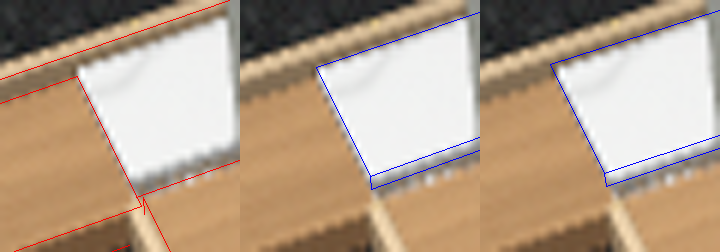

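View pics/hs.png

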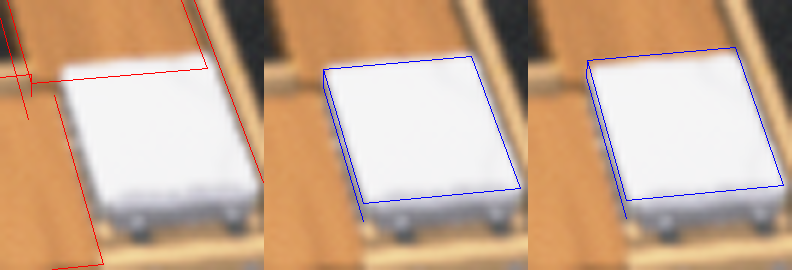

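```bash
python3 - <<'E'
from h import *
go(W(0,45,130),YAW);go(W(0,45,56),YAW)
E
```

```text
pos [ 302.9 -317.6  347.4] dist 526.7 turn 0.2
[0.6229, 0.502, 0.3614] [-0.0004, 0.001, -0.0032]
pos [ 302.9 -317.6  347.4] dist 561.3 turn 0.2
[0.623, 0.502, 0.4847] [-0.0004, 0.001, -0.0032]
```

>>> play_rows:
  deltas:
    - [[0.07,0.05,0.0,0,0,0],[0.14,0.11,0.03,0,0,0],[0.21,0.17,0.07,0,0,0],[0.28,0.22,0.11,0,0,0],[0.35,0.28,0.15,0,0,0],[0.42,0.34,0.2,0,0,-0.003],[0.49,0.4,0.25,0,0,-0.003],[0.56,0.45,0.31,0,0,-0.003],[0.623,0.502,0.361,0,0,-0.003],[0.623,0.502,0.361,0,0,-0.003]]

```text
time: 26.55
tool_pos: [595.7, 32.6, 146.0]
eef_rot: [[0.018, 1.0, -0.001], [1.0, -0.018, 0.0], [0.0, -0.001, -1.0]]
contact_force: [0.6, -1.0, -0.2]
width: 38.4
```

```bash
python3 - <<'E'
from h import *
print(Cd(read_state()['tool_pos']))
go(W(0,45,53),YAW)
E
```

```text
[-18.1  29.6 146. ]
pos [595.7  32.6 146. ] dist 96.0 turn 0.3
[0.0254, 0.0304, 0.1549] [-0.0012, -0.0002, 0.0053]
```

>>> play_rows:
  deltas:
    - [[0,0,0.0,0,0,0],[0,0,0.04,0,0,0],[0,0,0.08,0,0,0],[0,0,0.11,0,0,0],[0,0,0.125,0,0,0],[0,0,0.125,0,0,0],[0,0,0.125,0,0,0]]

```text
time: 27.25
tool_pos: [595.3, 29.2, 72.8]
eef_rot: [[0.02, 1.0, -0.001], [1.0, -0.02, -0.0], [-0.0, -0.001, -1.0]]
contact_force: [0.3, 0.5, 0.2]
width: 38.7
```

```bash
python3 - <<'E'
from h import *
s=read_state();print(Cd(s['tool_pos']),s['contact_force'])
E
```

```text
[-18.3  26.2  72.8] [0.29629994 0.53153517 0.20070826]
```

```bash
python3 - <<'E'
from h import *
go(W(0,50,51.5),YAW)
E
```

```text
pos [595.3  29.2  72.8] dist 36.8 turn 0.2
[0.0395, 0.0307, 0.0355] [-0.0005, 0.0001, 0.0041]
```

>>> play_rows:
  deltas:
    - [[0.039,0.03,0.0,0,0,0.004],[0.039,0.03,0.018,0,0,0.004],[0.039,0.03,0.033,0,0,0.004],[0.039,0.03,0.036,0,0,0.004],[0.039,0.03,0.036,0,0,0.004]]

```text
time: 27.75
tool_pos: [612.6, 51.2, 50.0]
eef_rot: [[0.025, 1.0, -0.003], [1.0, -0.025, -0.0], [-0.0, -0.003, -1.0]]
contact_force: [0.2, 0.5, -0.2]
width: 38.4
```

```bash
python3 - <<'E'
from h import *
s=read_state();print(Cd(s['tool_pos']),s['contact_force'])
E
```

```text
[-1.6 48.7 50. ] [ 0.17011272  0.47969977 -0.211019  ]
```

>>> play_rows:
  deltas:
    - [[0,0,0.001,0,0,0],[0,0,0.003,0,0,0],[0,0,0.005,0,0,0],[0,0,0.005,0,0,0]]

```text
time: 28.15
tool_pos: [613.4, 51.6, 47.4]
eef_rot: [[0.024, 1.0, -0.001], [1.0, -0.024, -0.0], [-0.0, -0.001, -1.0]]
contact_force: [-0.4, -0.1, -0.6]
width: 38.5
```

```bash
python3 - <<'E'
from h import *
s=read_state();print(Cd(s['tool_pos']),s['contact_force'])
E
```

```text
[-0.8 49.1 47.4] [-0.43406139 -0.08917601 -0.56199079]
```

>>> play_rows:
  deltas:
    - [[0,0,0.002,0,0,0],[0,0,0.004,0,0,0],[0,0,0.005,0,0,0],[0,0,0.005,0,0,0]]

```text
time: 28.55
tool_pos: [613.5, 51.7, 44.8]
eef_rot: [[0.024, 1.0, -0.001], [1.0, -0.024, -0.0], [-0.0, -0.001, -1.0]]
contact_force: [-1.9, -0.6, 4.2]
width: 38.2
```

```bash
python3 - <<'E'
from h import *
s=read_state();print(Cd(s['tool_pos']),s['contact_force'])
E
```

```text
[-0.7 49.2 44.8] [-1.92788376 -0.58574967  4.23533321]
```

Contact at TCP z ≈ 45 (tip ≈ 46): the slab is down at z 32..46. Withdraw straight up and away.

>>> play_rows:
  deltas:
    - [[0,0,-0.02,0,0,0],[0,0,-0.08,0,0,0],[0,0,-0.16,0,0,0],[0,0,-0.24,0,0,0],[0,0,-0.3,0,0,0],[0,-0.1,-0.33,0,0,0],[0,-0.18,-0.35,0,0,0],[0,-0.24,-0.35,0,0,0],[0,-0.24,-0.35,0,0,0],[0,-0.24,-0.35,0,0,0]]

```text
time: 29.55
tool_pos: [469.5, 55.3, 255.7]
eef_rot: [[0.024, 1.0, 0.001], [1.0, -0.024, 0.0], [0.0, 0.001, -1.0]]
contact_force: [0.2, -0.4, -0.2]
width: 38.2
```

```bash
python3 - <<'E'
from h import *
im=vision.capture('side');cv2.imwrite('pics/side30.png',im[:,:,::-1])
crop(im,240,140,390,310,5,'pics/s30.png',10)
c=cv2.imread('pics/s30.png');c=cv2.resize(c,None,fx=.7,fy=.7);cv2.imwrite('pics/s30.png',c)
s=read_state();print(Cd(s['tool_pos']),s['contact_force'],s['qvel'].round(3),s['time'])
E
```

```text
[-143.7   49.4  255.5] [1.13288316 1.3458274  0.21204781] [-0.005  0.031 -0.021  0.001 -0.003  0.   ] 29.6
```

View pics/s30.png

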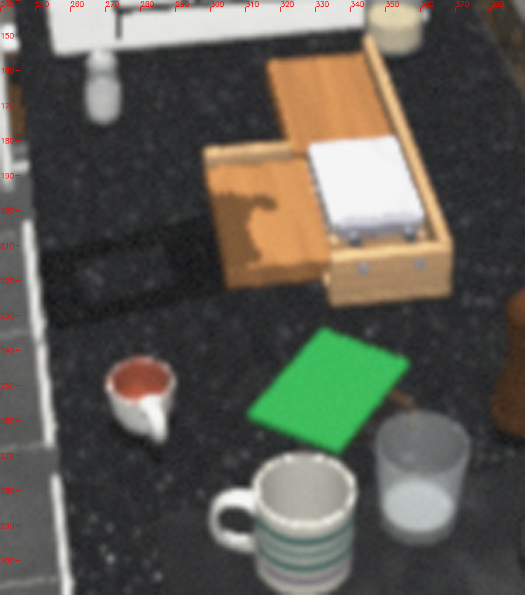

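The slab sits flat in the pocket at (341,190) against the stop at (340,208), square to the caddy. The bystanders have not moved and the arm touches nothing. Handing in.

```bash
python3 -c "
from station import order
print(order.finish_job())"
```

```text
the job is handed in; nothing more can be done
None
```

The cork and second slab are packed in the pocket, and I handed the job in at about 29.6 s of the 72 s. The hand-in reports no verdict, so what follows is my own checking.

**What I did**
- **Cork:** I squared it against the guide wall and slid it off the front ledge to the back fence, where it dropped onto the lower slab. My first sideways push passed over the top of it because I trusted a height reading taken mid-motion. I backed off, lowered the fingers and repeated the push. The green sheet of similar shape was left alone.
- **Second slab:** I squared it against the fence and pushed it along until it pressed the stop back about 6–7 mm, estimated from position and force (about 10 N). I carried its trailing edge down 5 mm with the fingers, then released it.

**Last checks**
- **Height:** a light touch near the slab's trailing end met it at about z 46, as it should when the edge is down. If the edge were caught on the step, it would be about z 50 there.
- **Pictures:** the top picture fits the slab being down, square and against the fence. The side picture fits too, but its half-pixel offset made it inconclusive on its own, which is why I did the touch.
- **Surroundings:** the bystanders in the last view had not moved, and the arm was clear.
- **Not measured directly:** the final stop travel (about 3.5 mm, inferred from the slab sitting behind the step) and the cork's pose under the slab. I saw the cork past the ledge edge before covering it.

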